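# Pack a lever jack and hold the bench grinder's front feet off the bench

## Task

I want to change the front feet of the bench grinder, so jack up its front for me: first pack the lever jack, which is too short and would slip on bare steel, with the black rubber pad on its saddle and the flat offcut (45 x 120 x 22 mm) on the pad, both centred. With the handle still up, set the jack so that its saddle is centred under the lift point marked by the ring on the grinder's front lug, then press the handle right down until both front feet are clear of the bench, and finish holding it down, because the jack has no catch. Do not shove the grinder along the bench or disturb the screw tray and the dark block.

Things in the scene. Friction and masses are not known exactly. Their poses are not given: they have to be found in the camera images.
- jack: Loose lever jack, 0.87 kg in all: grey base plate 240 x 92 x 8 mm, steel saddle at one end, handle out over the other. Origin: on the centre line, on the underside; x points along the jack to the saddle end, z up. Base from x = -100 to +140 mm. The handle pivots at x = +30 mm, 37 mm above the bench.
- jack_cheeks (a point): Where the jack can be taken, 30 mm above its origin: two upright grey side plates, 50 mm over their outer faces (across y), from x = -30 to +45 mm of the jack, tops 46 mm above the bench. A gripper closes on them from above, straddling the handle (its top is 57 mm high here with the handle up). The jack then slides along the bench.
- saddle_top (a point): Centre of the top of the jack's saddle, a flat steel plate 56 mm along the jack and 86 mm across, at x = +100 mm of the jack; 42 mm above the bench with the handle up, 64 mm with it fully down. It stays level; its axes are those of the jack.
- jack_handle (a joint): Angle of the jack's handle: 0 = up (a spring holds it; it rises 21 degrees from pivot to end), 0.316 = fully down on its stop (3 degrees above level). Pressing it down lifts the saddle 70 mm per rad, 22 mm in all. At the grip it takes 2 to 4 N unloaded, about 10 to 16 N under the grinder; let go, it comes up.
- handle_grip (a point): Point on the axis of the handle's black round grip, 175 mm from the pivot (the handle ends at 215 mm); grip 25 mm thick. 100 mm above the bench with the handle up (x = -134 mm of the jack), 46 mm when fully down (x = -145 mm). Can be pressed from above with shut fingers.
- grinder: Bench grinder (about 5.5 kg, 250 mm wide, 0.25 m high) on a dark steel frame with four round rubber feet, loose on the bench. Origin: centre of the frame, at the undersides of the feet; x points to its back: its front, with lug and tool rests, looks along -x. Frame's front face at x = -85 mm.
- lift_pad (a point): Lift point: centre of the underside of a round steel pad (32 mm across) below a flat lug, 50 mm wide, that stands 67 mm out from the middle of the grinder frame's front; 76 mm above the bench, at x = -128, y = 0 mm of the grinder. A raised ring, 26 mm across, on the lug's top (92 mm high) marks it. Open below down to the bench. As it rises it also moves about 5 mm toward the grinder's back.
- foot_left (a point): Centre of the underside of the grinder's front left foot (36 mm across, at x = -60, y = +105 mm of the grinder); height 0 on the bench.
- foot_right (a point): The same of the front right foot (x = -60, y = -105 mm of the grinder).
- pad: Black rubber pad, 50 x 70 x 6 mm (x, y, z), lying flat and loose. Origin: centre of the underside.
- packer: Flat pale sawn wood offcut, 45 x 120 x 22 mm (x, y, z), loose, used as packing. Origin: centre of the underside. Laid across the jack, it clears the side plates of the jack and the grinder's frame; pad and offcut on the saddle stand 6 mm below the lift point with the handle up.
- screw_box: Bystander: green tray of screws, 80 x 110 x 28 mm, at the front right.
- dark_block: Bystander: dark wood block, 45 x 70 x 45 mm, between the grinder and the tool chest.

How it is judged:
On the way, in this order (a step that is already met when the one before it is completed fails the run):
1. the rubber pad lies flat on the jack's saddle, within 18 mm of its centre each way, let go (x of pad in the frame of saddle_top between -0.018 and 0.018 m and y of pad in the frame of saddle_top between -0.018 and 0.018 m and z of pad in the frame of saddle_top between -0.004 and 0.004 m and contact force between the fingers and pad below 0.2 N), for 0.2 s.
2. the offcut lies flat on the pad on the saddle, within 18 mm of its centre each way, let go (x of pad in the frame of saddle_top between -0.018 and 0.018 m and y of pad in the frame of saddle_top between -0.018 and 0.018 m and z of pad in the frame of saddle_top between -0.004 and 0.004 m and x of packer in the frame of saddle_top between -0.018 and 0.018 m and y of packer in the frame of saddle_top between -0.018 and 0.018 m and z of packer in the frame of saddle_top between 0.002 and 0.01 m and contact force between the fingers and packer below 0.2 N), for 0.2 s.
3. the packed jack stands, handle up, with its saddle centre within 15 mm of straight below the lift point (x of pad in the frame of saddle_top between -0.018 and 0.018 m and y of pad in the frame of saddle_top between -0.018 and 0.018 m and z of pad in the frame of saddle_top between -0.004 and 0.004 m and x of packer in the frame of saddle_top between -0.018 and 0.018 m and y of packer in the frame of saddle_top between -0.018 and 0.018 m and z of packer in the frame of saddle_top between 0.002 and 0.01 m and horizontal distance between saddle_top and lift_pad below 0.015 m and value of joint jack_handle below 0.08 rad and linear speed of jack below 0.03 m/s), for 0.2 s.
At the end, for the whole second after the job is handed in: Fingers press the handle down (over 0.28 rad, over 1.5 N, at rest); the grinder bears on the offcut (over 5 N), both front feet over 6 mm up; pad and offcut within 18 mm of the saddle's centre each way, the saddle within 22 mm of below the lift point; jack level, grinder untouched and still (x of pad in the frame of saddle_top between -0.018 and 0.018 m and y of pad in the frame of saddle_top between -0.018 and 0.018 m and z of pad in the frame of saddle_top between -0.004 and 0.004 m and x of packer in the frame of saddle_top between -0.018 and 0.018 m and y of packer in the frame of saddle_top between -0.018 and 0.018 m and z of packer in the frame of saddle_top between 0.002 and 0.01 m and value of joint jack_handle above 0.28 rad and velocity of joint jack_handle below 0.05 rad/s and contact force between the fingers and jack above 1.5 N and contact force between packer and grinder above 5 N and height (world z) of each of foot_left, foot_right above 0.006 m and horizontal distance between saddle_top and lift_pad below 0.022 m and angle between jack's own z axis and vertical below 0.06 rad and contact force between the fingers and grinder below 0.3 N and linear speed of grinder below 0.02 m/s); the arm keeps its last pose, push and grip.
It fails at once if the grinder is shoved more than 4 cm (distance of grinder from where it was at the start of the episode above 0.04 m).
It fails at once if a bystander (screw box, dark block) is moved more than 3 cm (distance of any of screw_box, dark_block from where it was at the start of the episode above 0.03 m).
It also fails if it takes over 72 s, if anything falls off the work surface, if the arm or the gripper's body presses on something with over 40 N, if the wrist force passes 120 N, or if a joint passes its speed limit or range.

## Robot

A 6-joint arm with a two-finger parallel gripper is mounted at the origin on a cart in front of the work surface, level with it; the furniture and walls round the work are solid. World frame = base frame: x ahead of the robot, y to its left, z up, the work surface at z = 0. Lengths are in m, angles in rad, forces in N, time in s.
With the tool pointing down it reaches from about 0.375 to 0.9 m from the base axis. Payload 3.1 kg.
Tool frame: the origin (TCP) lies midway between the tips of the shut fingers; the grasp point (between the pads) lies 19 mm behind it; x points along the fingers, y is the direction in which the jaws open and shut, and the axes are right-handed (so a half turn about x gives the same grasp; the last joint's range is limited). The gripper opens to 85 mm and grips with 20 to 120 N. Pads are 22 mm wide; open, the fingers measure 114 mm over their backs; the gripper's body (76 mm by 85 mm) begins 54 mm behind the grasp point. The pads swing forward as they close: fully open they stand 13 mm farther back than shut.
Start: joints at [1.135, 0.527, 1.433, -0, 1.181, -0.178], TCP at [0.159, 0.604, 0.231] pointing down, gripper open.
Joint ranges: [-3.08, 3.08], [-0.75, 2.2], [0.22, 2.44], [-1.43, 4.57], [0, 2.65], [-2.85, 2.85]. Speed limits (rad/s): [2.79, 2.79, 3.14, 3.14, 3.14, 3.14].

## Interface

Orientations are given as a unit quaternion [x, y, z, w].
In Python, from station import manip gives the robot as it stands.
- The arm moves only by the tool carry_out, never from a script. Its argument "commands" is a list that holds one entry, the list of rows, each a list of 7 numbers: the shift along the tool's x, y, z in units of 25 mm (1.0 is 25 mm), then the turn, a rotation vector about the tool's x, y, z in units of 5 degrees (1.0 is 5 degrees), then the finger opening in mm, from 0 to 85.4. A call has exactly 5 rows; each row is the pose to reach, as a shift and turn from the pose commanded when the call began, along the tool's axes at that moment; what a row does not reach only later rows make up. A row lasts 1/10 s, in which the tool goes at most 50 mm and 8.59 degrees, less where a joint would pass 70% of its speed; a pose out of reach is approached as far as the arm can. A call with a gripper value outside its range is refused whole. The fingers move at their own pace and stop on an object; "force" is the grip in N (left out, the last holds). Time passes only in rows, so rows that repeat a pose let the fingers close, or fill a call up. It gives the time, the measured TCP pose, the force and the opening at its end, in the units of the state.
- manip.sense(): the state, without advancing time (a new reading comes with each control period).
- manip.snapshot(name): name is "scene" or "top"; returns a dict with "image" (420x560x3 uint8, red, green, blue), "fx", "fy", "cx", "cy" (pixels), "rvec" (rotation vector, rad) and "tvec" (3), from world to camera coordinates, as OpenCV has them. Camera axes: x right, y down, z forward; pixel columns grow to the right and rows downward; lengths in m; the calibration is good to about 2 mm. A picture is of the moment at which its call begins. There is no depth.
- manip.sign_off(): hands the job in, once; it reports no verdict.
The state is a dict: "t": time; "q": joint angles; "qd": joint speeds; "tau": joint torques, N m; "tcp_pos": TCP position; "tool_rot": TCP orientation; "force": force on the tool from outside, world axes, zero at the start; "ft_torque": the same for the moment, N m; "finger_gap": opening from 0.0 (shut) to 1.0 (fully open).
Only numpy, scipy, OpenCV 4.12 (cv2) and the standard library are available. Lean on these libraries where they do the work, as an engineer would, in place of code of your own. Each camera call takes 0.05 s, during which the arm holds its last target.

## Working session

There is one attempt and no reset: what is moved stays moved. The work goes in short steps, Python scripts to look and compute and a tool call to move; the robot and the scene stay as the last step left them, time stands still between calls to the robot, and variables do not carry over. Pictures are saved under pics/ and viewed, and the job is handed in when it is done.

Besides the shell and the picture viewer there is one more tool, called after "Emit:" as name(argument=value, ...), one argument or row to a line, values as JSON. carry_out: Moves the arm, as the interface text tells. Its arguments: {"type":"object","properties":{"commands":{"type":"array"},"force":{"type":"number"}},"required":["commands"]}

```bash
ls; mkdir -p pics; python3 - <<'E'
from station import manip
import cv2, pickle
s=manip.sense(); print(s)
for n in("scene","top"):
    d=manip.snapshot(n); cv2.imwrite(f"pics/{n}0.png",d["image"][:,:,::-1]); pickle.dump(d,open(f"{n}0.pkl","wb"))
    print(n,{k:v for k,v in d.items() if k!="image"})
E
```

```text
pics
{'t': 0.0, 'q': array([ 1.13549843e+00,  5.28465973e-01,  1.43397223e+00,  3.78160709e-06,
        1.18140604e+00, -1.78501853e-01]), 'qd': array([ 0.00043841,  0.00073706,  0.00068318, -0.00022028, -0.00034872,
       -0.00167724]), 'tau': array([ 1.45813206e-04, -4.42360246e+01, -1.78023112e+01, -2.54829692e-04,
        8.48631462e-03, -6.26502327e-06]), 'tcp_pos': array([0.15838714, 0.60381659, 0.23031152]), 'tool_rot': array([ 0.08978381,  0.70152725, -0.09130079,  0.7010439 ]), 'force': array([ 0.46838985,  0.03363916, -0.68202485]), 'ft_torque': array([-0.03494125,  0.04247553, -0.00562832]), 'finger_gap': 0.9942507134890977}
scene {'fx': 532.128876317377, 'fy': 532.128876317377, 'cx': 278.5935619619786, 'cy': 205.7649497198018, 'rvec': array([ 1.45478772, -2.24608313,  0.80220873]), 'tvec': array([0.10072703, 0.50633384, 0.91291654])}
top {'fx': 472.01574252905584, 'fy': 472.01574252905584, 'cx': 275.82554935362606, 'cy': 215.07078189481302, 'rvec': array([ 2.23126675, -2.1762852 ,  0.08786122]), 'tvec': array([-0.18784565,  0.53800305,  1.32306351])}
```

View pics/scene0.png

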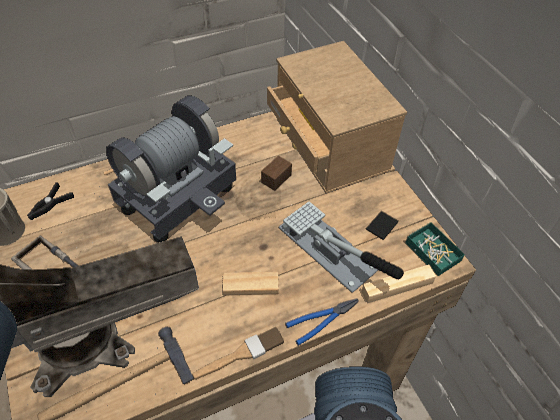

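View pics/top0.png

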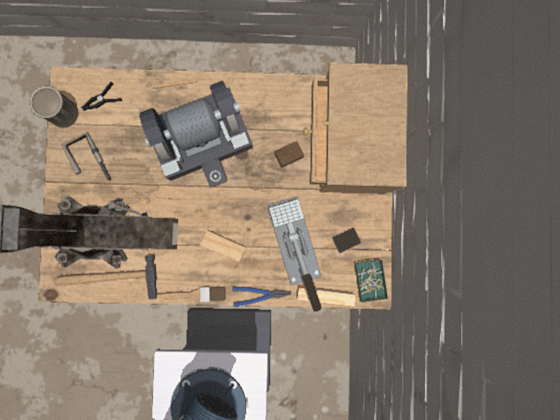

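```bash
cat > h.py <<'E'
import numpy as np, cv2, pickle
from scipy.spatial.transform import Rotation as R
def bp(d,u,v,z):
    Rm=R.from_rotvec(d["rvec"]).as_matrix(); C=-Rm.T@d["tvec"]
    r=Rm.T@np.array([(u-d["cx"])/d["fx"],(v-d["cy"])/d["fy"],1]); return C+r*(z-C[2])/r[2]
def pj(d,P):
    Rm=R.from_rotvec(d["rvec"]).as_matrix(); c=Rm@np.asarray(P)+d["tvec"]
    return d["fx"]*c[0]/c[2]+d["cx"], d["fy"]*c[1]/c[2]+d["cy"]
def crop(d,name,x0,y0,x1,y1,s):
    im=d["image"][y0:y1,x0:x1,::-1]; cv2.imwrite(name,cv2.resize(im,None,fx=s,fy=s,interpolation=cv2.INTER_CUBIC))
def snap(n,tag):
    from station import manip
    d=manip.snapshot(n); pickle.dump(d,open(f"{tag}.pkl","wb")); return d
E
python3 - <<'E'
from h import *
d=pickle.load(open("top0.pkl","rb"))
crop(d,"pics/t1.png",190,180,390,320,4)
crop(d,"pics/t2.png",130,70,270,200,4)
s=pickle.load(open("scene0.pkl","rb"))
crop(s,"pics/s1.png",270,180,470,310,4)
for n,D in(("t",d),("s",s)):
  Rm=R.from_rotvec(D["rvec"]).as_matrix();print(n,-Rm.T@D["tvec"])
E
```

```text
t [ 0.46648708 -0.14419099  1.35529668]
s [-0.11164614  0.17954072  1.02724718]
```

View pics/t1.png

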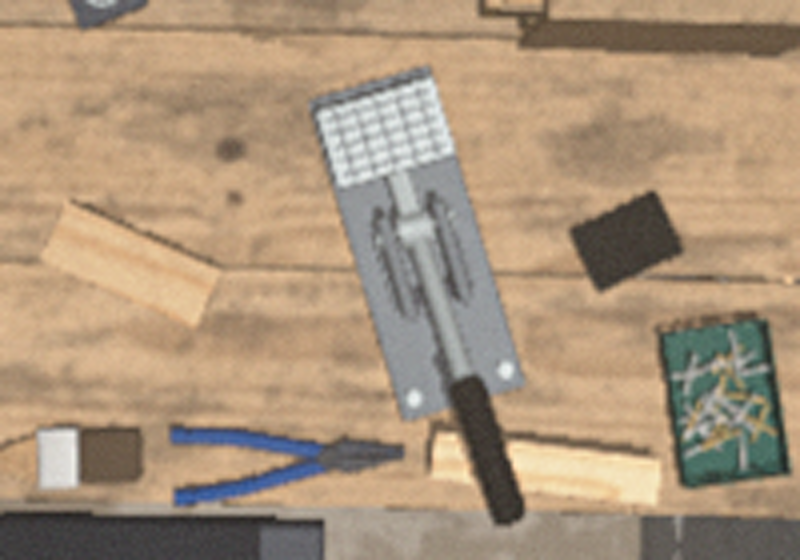

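View pics/t2.png

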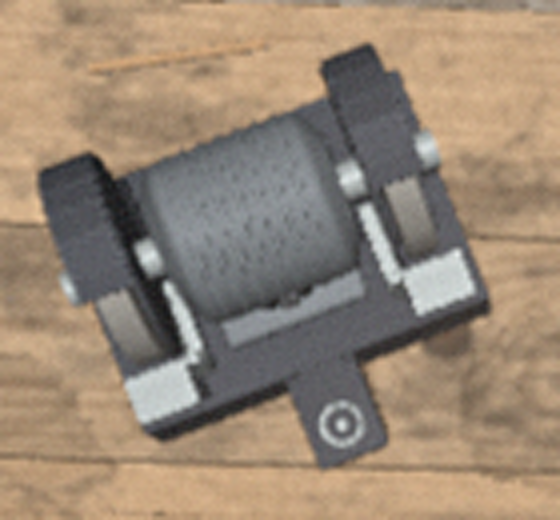

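View pics/s1.png

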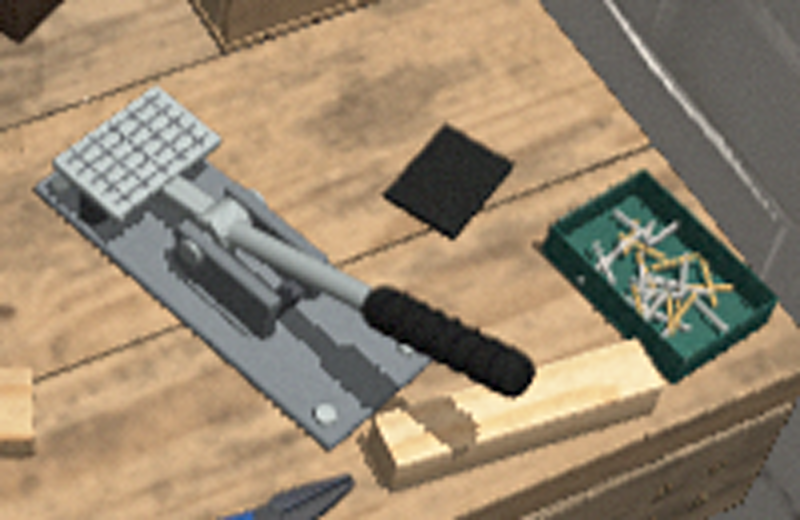

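```bash
python3 - <<'E'
from h import *
d=pickle.load(open("top0.pkl","rb"));s=pickle.load(open("scene0.pkl","rb"))
def q(D,ox,oy,pts,z,name):
    P=np.array([bp(D,x/4+ox-.4,y/4+oy-.4,z) for x,y in pts]);print(name,P[:,:2].round(3).tolist(),"c",P[:,:2].mean(0).round(4),"sides",np.linalg.norm(np.diff(np.vstack([P,P[:1]]),axis=0),axis=1).round(3))
    for i in range(len(P)): 
        e=P[(i+1)%len(P)]-P[i]; print("   ang",np.degrees(np.arctan2(e[1],e[0])).round(1),end="")
    print()
q(d,190,180,[(70,200),(221,268),(196,328),(40,259)],.022,"packer?")
q(d,190,180,[(433,430),(660,460),(655,504),(430,475)],.022,"stick z22")
q(d,190,180,[(570,235),(656,191),(682,246),(602,291)],.006,"pad top")
q(s,270,180,[(383,192),(447,124),(513,162),(453,239)],.006,"pad scene")
q(d,190,180,[(315,110),(436,76),(456,155),(340,188)],.042,"saddle top")
q(s,270,180,[(52,160),(155,87),(222,140),(122,221)],.042,"saddle scene")
q(d,190,180,[(312,102),(430,67),(524,383),(404,420)],.006,"base")
q(d,130,70,[(341,424)],.092,"ring")
q(d,130,70,[(295,375),(357,358),(387,443),(325,466)],.088,"lug")
print("ring scene",bp(s,209.5,202,.092))
q(d,190,180,[(660,335),(765,318),(790,470),(690,488)],.028,"tray")
c=bp(d,.5*(490+510)/4*0+190+508/4,180+520/4,.112);print("handle end",c)
E
```

```text
packer? [[0.496, 0.018], [0.451, -0.089], [0.409, -0.073], [0.454, 0.038]] c [ 0.4527 -0.0265] sides [0.117 0.045 0.12  0.046]
   ang -112.8   ang 158.9   ang 67.6   ang -25.1
stick z22 [[0.341, -0.241], [0.324, -0.401], [0.293, -0.398], [0.31, -0.24]] c [ 0.317  -0.3201] sides [0.161 0.031 0.16  0.031]
   ang -96.2   ang 174.3   ang 84.0   ang -2.6
pad top [[0.481, -0.337], [0.514, -0.399], [0.475, -0.418], [0.441, -0.361]] c [ 0.4775 -0.3788] sides [0.07  0.043 0.066 0.046]
   ang -61.7   ang -153.6   ang 120.5   ang 31.0
pad scene [[0.483, -0.337], [0.512, -0.399], [0.47, -0.42], [0.436, -0.357]] c [ 0.4752 -0.3781] sides [0.069 0.047 0.072 0.051]
   ang -65.0   ang -152.7   ang 118.4   ang 23.7
saddle top [[0.563, -0.152], [0.589, -0.236], [0.534, -0.252], [0.509, -0.171]] c [ 0.5486 -0.2029] sides [0.088 0.057 0.084 0.057]
   ang -72.8   ang -164.6   ang 107.3   ang 19.2
saddle scene [[0.56, -0.153], [0.585, -0.233], [0.533, -0.251], [0.504, -0.172]] c [ 0.5452 -0.2021] sides [0.083 0.055 0.084 0.059]
   ang -72.5   ang -160.7   ang 110.0   ang 18.1
base [[0.571, -0.15], [0.599, -0.234], [0.374, -0.306], [0.346, -0.221]] c [ 0.4726 -0.2282] sides [0.088 0.235 0.089 0.236]
   ang -71.9   ang -162.2   ang 108.3   ang 17.5
ring [[0.64, -0.006]] c [ 0.6402 -0.0064] sides [0.]
   ang 0.0
lug [[0.673, 0.026], [0.686, -0.015], [0.629, -0.037], [0.612, 0.004]] c [ 0.65   -0.0056] sides [0.043 0.061 0.044 0.065]
   ang -72.9   ang -159.0   ang 112.1   ang 19.9
ring scene [ 0.63746826 -0.00613776  0.092     ]
tray [[0.412, -0.399], [0.425, -0.473], [0.319, -0.492], [0.305, -0.422]] c [ 0.3655 -0.4464] sides [0.075 0.107 0.072 0.109]
   ang -79.6   ang -169.9   ang 101.3   ang 12.1
handle end [ 0.29136036 -0.28592631  0.112     ]
```

```bash
cat >> h.py <<'E'
def down(yaw):
    c,s=np.cos(yaw),np.sin(yaw)
    return R.from_matrix(np.array([[0,c,s],[0,s,-c],[-1,0,0]],float))
def state():
    from station import manip
    s=manip.sense(); Rt=R.from_quat(s["tool_rot"]); y=Rt.as_matrix()[:,1]
    print("t %.2f"%s["t"],"tcp",s["tcp_pos"].round(4),"yaw %.1f"%np.degrees(np.arctan2(y[1],y[0])),"tilt",Rt.as_matrix()[:,0].round(3),"q",s["q"].round(2),"F",s["force"].round(1),"gap %.1fmm"%(85.4*s["finger_gap"]))
    return s
def row(p,yawdeg):
    s=state(); R0=R.from_quat(s["tool_rot"])
    dp=R0.inv().apply(np.array(p)-s["tcp_pos"])/.025
    rv=(R0.inv()*down(np.radians(yawdeg))).as_rotvec(degrees=True)/5
    print("ROW",dp.round(3),rv.round(3))
E
python3 - <<'E'
from h import *
state()
d=pickle.load(open("top0.pkl","rb"));s=pickle.load(open("scene0.pkl","rb"))
def rect(D,mask,z,name):
    n,l,st,c=cv2.connectedComponentsWithStats(mask.astype(np.uint8)); i=1+np.argmax(st[1:,4])
    cn,_=cv2.findContours((l==i).astype(np.uint8),cv2.RETR_EXTERNAL,cv2.CHAIN_APPROX_NONE)
    P=np.array([bp(D,*p[0],z)[:2] for p in max(cn,key=len)]).astype(np.float32)*1000
    (c,wh,a)=cv2.minAreaRect(P); print(name,st[i],np.round(c,1),np.round(wh,1),round(a,1))
def reg(D,x0,y0,x1,y1,f):
    m=np.zeros(D["image"].shape[:2],bool); im=D["image"].astype(int); m[y0:y1,x0:x1]=f(im)[y0:y1,x0:x1]; return m
dark=lambda im: im.sum(2)<200
rect(d,reg(d,325,220,370,260,dark),.006,"pad top")
rect(s,reg(s,360,205,402,244,dark),.006,"pad scene")
hsv=cv2.cvtColor(d["image"],cv2.COLOR_RGB2HSV); 
print(hsv[246,222],hsv[260,215], hsv[230,250],d["image"][246,222],d["image"][230,230])
gray=lambda im:(im.max(2)-im.min(2)<25)&(im.sum(2)>200)
rect(d,reg(d,260,195,325,290,gray),.008,"jack base top")
for x,y in[(150,438),(490,310)]: print("frame edge",bp(d,x/4+130,y/4+70,.06))
print("vise", bp(d,178,230,.1),"block",bp(d,289,154,.045))
E
```

```text
t 0.10 tcp [0.1584 0.6039 0.2304] yaw 75.3 tilt [-0.001 -0.002 -1.   ] q [ 1.14  0.53  1.43  0.    1.18 -0.18] F [-0.1 -0.5  0.1] gap 85.6mm
pad top [333 228  27  24 343] [ 477.9 -376.9] [45.9 64.5] 27.6
pad scene [366 212  32  28 485] [ 473.1 -375.9] [49.3 73.3] 27.3
[ 15  90 221] [ 15  83 208] [ 15  88 165] [221 183 143] [199 164 129]
jack base top [ 267  197   54   88 2625] [ 472.8 -227.1] [238.9  91.4] 18.1
frame edge [0.63027381 0.12640208 0.06      ]
frame edge [ 0.72574179 -0.10428771  0.06      ]
vise [0.49162922 0.08542609 0.1       ] block [ 0.71332465 -0.20651327  0.045     ]
```

```bash
cat >> h.py <<'E'
def plan(wps):
    s=state(); R0=R.from_quat(s["tool_rot"]); p0=s["tcp_pos"]
    for p,yaw in wps:
        R1=down(np.radians(yaw)); p=np.array(p)
        print("ROW ->",p,yaw,":",(R0.inv().apply(p-p0)/.025).round(2).tolist(),((R0.inv()*R1).as_rotvec(degrees=True)/5).round(2).tolist(), "rows>=%.1f"%max(np.linalg.norm(p-p0)/.05,(R0.inv()*R1).magnitude()/.15))
        R0=R1;p0=p
E
python3 - <<'E'
from h import *
plan([((.31,.45,.30),75),((.44,.26,.30),60),((.47,.03,.28),42),((.49,-.20,.24),27.5),((.476,-.377,.12),27.5)])
E
```

```text
t 0.10 tcp [0.1584 0.6039 0.2304] yaw 75.3 tilt [-0.001 -0.002 -1.   ] q [ 1.14  0.53  1.43  0.    1.18 -0.18] F [-0.1 -0.5  0.1] gap 85.6mm
ROW -> [0.31 0.45 0.3 ] 75 : [-2.78, -4.42, 7.43] [0.06, -0.0, 0.02] rows>=4.5
ROW -> [0.44 0.26 0.3 ] 60 : [0.0, -6.0, 6.99] [3.0, 0.0, 0.0] rows>=4.6
ROW -> [0.47 0.03 0.28] 42 : [0.8, -7.37, 5.64] [3.6, 0.0, 0.0] rows>=4.7
ROW -> [ 0.49 -0.2   0.24] 27.5 : [1.6, -5.56, 7.37] [2.9, 0.0, 0.0] rows>=4.7
ROW -> [ 0.476 -0.377  0.12 ] 27.5 : [4.8, -3.77, 6.02] [0.0, 0.0, 0.0] rows>=4.3
```

Emit:
carry_out(
  commands=[
    [[-0.7, -0.9, 1.5, 0, 0, 0, 66], [-1.3, -1.8, 3.0, 0, 0, 0, 66], [-1.9, -2.7, 4.5, 0, 0, 0, 66], [-2.4, -3.5, 6.0, 0, 0, 0, 66], [-2.8, -4.4, 7.4, 0, 0, 0, 66]],
  ],
  force=30,
)

```text
t: 0.6
tcp_pos: [0.311, 0.4499, 0.3018]
tool_rot: [0.091, 0.701, -0.09, 0.701]
force: [0.2, 0.3, -0.6]
finger_gap: 0.775
```

Emit:
carry_out(
  commands=[
    [[0, -1.2, 1.4, 0.6, 0, 0, 66], [0, -2.4, 2.8, 1.2, 0, 0, 66], [0, -3.6, 4.2, 1.8, 0, 0, 66], [0, -4.8, 5.6, 2.4, 0, 0, 66], [0, -6.0, 7.0, 3.0, 0, 0, 66]],
  ],
)

```text
t: 1.1
tcp_pos: [0.4413, 0.2598, 0.301]
tool_rot: [0.182, 0.683, -0.182, 0.683]
force: [0.4, 1.0, -0.9]
finger_gap: 0.774
```

Emit:
carry_out(
  commands=[
    [[0.2, -1.5, 1.1, 0.7, 0, 0, 66], [0.3, -3.0, 2.2, 1.4, 0, 0, 66], [0.5, -4.4, 3.4, 2.2, 0, 0, 66], [0.6, -5.9, 4.5, 2.9, 0, 0, 66], [0.8, -7.4, 5.6, 3.6, 0, 0, 66]],
  ],
)

```text
t: 1.6
tcp_pos: [0.4707, 0.0297, 0.2812]
tool_rot: [0.287, 0.646, -0.287, 0.646]
force: [1.0, -0.5, -0.1]
finger_gap: 0.776
```

Emit:
carry_out(
  commands=[
    [[0.3, -1.1, 1.5, 0.6, 0, 0, 66], [0.6, -2.2, 3.0, 1.2, 0, 0, 66], [1.0, -3.3, 4.4, 1.7, 0, 0, 66], [1.3, -4.4, 5.9, 2.3, 0, 0, 66], [1.6, -5.6, 7.4, 2.9, 0, 0, 66]],
  ],
)

```text
t: 2.1
tcp_pos: [0.4914, -0.2012, 0.2406]
tool_rot: [0.366, 0.605, -0.366, 0.605]
force: [0.4, -0.1, 0.4]
finger_gap: 0.774
```

Emit:
carry_out(
  commands=[
    [[1.0, -0.9, 1.5, 0, 0, 0, 66], [2.0, -1.8, 3.0, 0, 0, 0, 66], [3.0, -2.7, 4.5, 0, 0, 0, 66], [4.0, -3.8, 6.0, 0, 0, 0, 66], [4.8, -3.8, 6.0, 0, 0, 0, 66]],
  ],
)

```text
t: 2.6
tcp_pos: [0.4771, -0.3828, 0.1199]
tool_rot: [0.366, 0.603, -0.368, 0.606]
force: [0.8, 0.4, 0.1]
finger_gap: 0.774
```

```bash
python3 - <<'E'
from h import *
d=snap("top","t3"); crop(d,"pics/t3.png",290,190,410,310,5)
d=snap("scene","s3"); crop(d,"pics/s3.png",330,150,470,280,5)
plan([((.476,-.377,.03),27.5),((.476,-.377,.005),27.5)])
E
```

```text
t 2.70 tcp [ 0.4751 -0.3762  0.1176] yaw 27.6 tilt [-0.005  0.006 -1.   ] q [-0.85  0.65  1.57  0.    0.93 -1.34] F [-0.5  0.6  0.1] gap 65.9mm
ROW -> [ 0.476 -0.377  0.03 ] 27.5 : [3.5, 0.02, 0.07] [0.02, -0.09, 0.02] rows>=1.8
ROW -> [ 0.476 -0.377  0.005] 27.5 : [1.0, 0.0, 0.0] [0.0, 0.0, 0.0] rows>=0.5
```

View pics/t3.png

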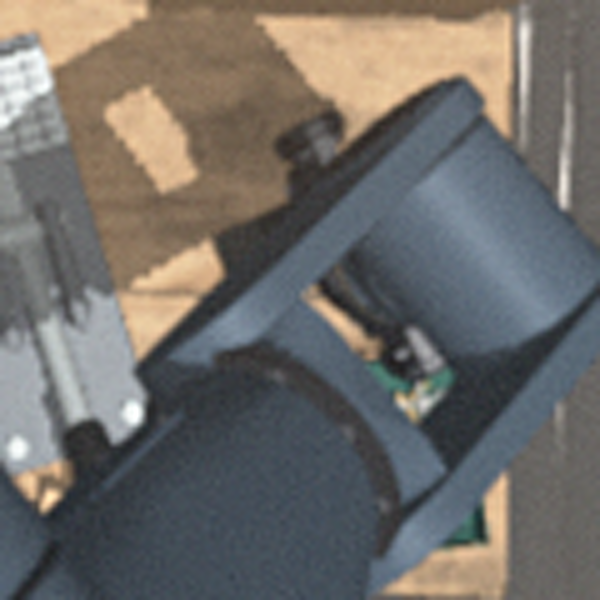

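View pics/s3.png

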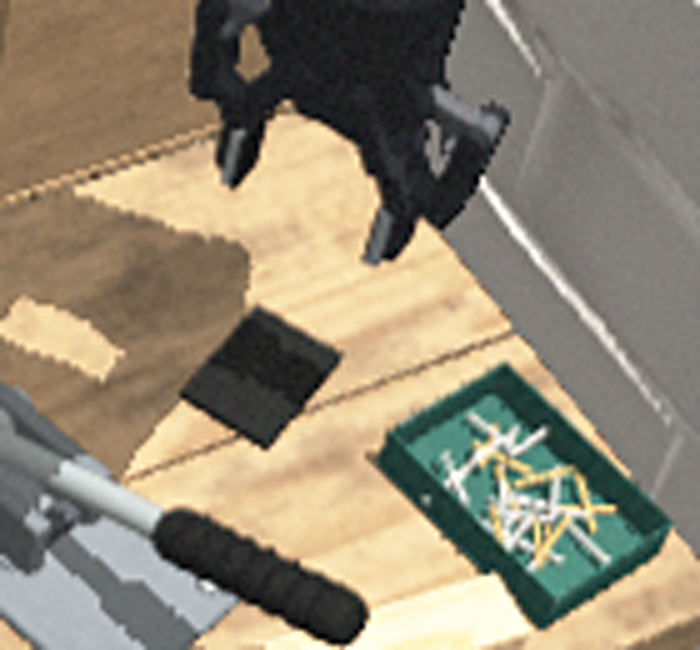

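Emit:
carry_out(
  commands=[
    [[1.0, 0, 0, 0, 0, 0, 66], [2.0, 0, 0, 0, 0, 0, 66], [3.0, 0, 0, 0, 0, 0, 66], [4.0, 0, 0.1, 0, -0.1, 0, 66], [4.5, 0, 0.1, 0, -0.1, 0, 66]],
  ],
)

```text
t: 3.2
tcp_pos: [0.4785, -0.3769, 0.0079]
tool_rot: [0.364, 0.604, -0.366, 0.607]
force: [-1.0, -0.3, -0.7]
finger_gap: 0.77
```

```bash
python3 - <<'E'
from h import *
d=snap("scene","s3"); crop(d,"pics/s4.png",330,150,470,280,5)
state()
E
```

```text
t 3.25 tcp [ 0.4779 -0.3765  0.0066] yaw 27.9 tilt [ 0.001 -0.004 -1.   ] q [-0.85  0.82  1.62 -0.    0.7  -1.33] F [ 0.1 -0.5 -0.2] gap 66.3mm
```

View pics/s4.png

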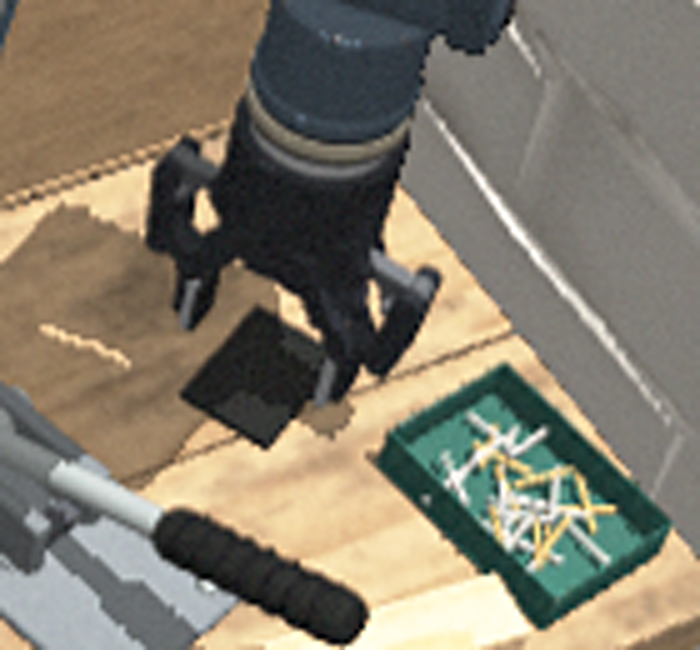

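Emit:
carry_out(
  commands=[
    [[0.2, 0, 0, 0, 0, 0, 66], [0.34, 0, 0, 0, 0, 0, 66], [0.34, 0, 0, 0, 0, 0, 60], [0.34, 0, 0, 0, 0, 0, 54], [0.34, 0, 0, 0, 0, 0, 42]],
  ],
  force=25,
)

```text
t: 3.75
tcp_pos: [0.4791, -0.3792, 0.0015]
tool_rot: [0.364, 0.602, -0.367, 0.609]
force: [-0.5, 0.3, 3.1]
finger_gap: 0.564
```

Emit:
carry_out(
  commands=[
    [[0, 0, 0, 0, 0, 0, 42], [0, 0, 0, 0, 0, 0, 42], [0, 0, 0, 0, 0, 0, 42], [0, 0, 0, 0, 0, 0, 42], [0, 0, 0, 0, 0, 0, 42]],
  ],
)

```text
t: 4.25
tcp_pos: [0.4791, -0.3793, 0.0015]
tool_rot: [0.364, 0.602, -0.367, 0.609]
force: [-0.7, 1.0, 5.2]
finger_gap: 0.562
```

```bash
python3 - <<'E'
from h import *
d=snap("scene","s3"); crop(d,"pics/s5.png",330,150,470,280,5)
state()
E
```

```text
t 4.30 tcp [ 0.4791 -0.3792  0.0015] yaw 27.8 tilt [ 0.005 -0.009 -1.   ] q [-0.85  0.83  1.61 -0.    0.69 -1.33] F [0.2 1.1 6.3] gap 48.5mm
```

View pics/s5.png

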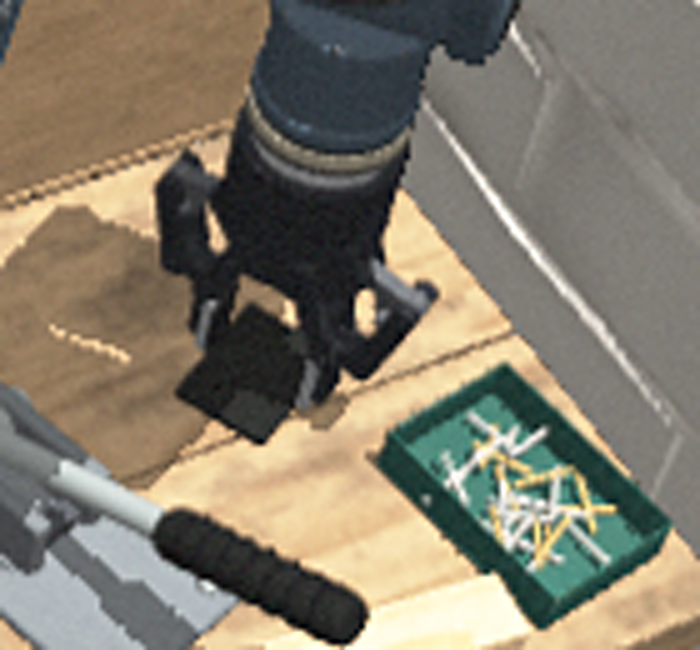

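Emit:
carry_out(
  commands=[
    [[-1.0, 0, 0, 0, 0, 0, 42], [-2.0, 0, 0, 0, 0, 0, 42], [-3.0, 0, 0, 0, 0, 0, 42], [-4.0, 0, 0, 0, 0, 0, 42], [-5.0, 0, 0, 0, 0, 0, 42]],
  ],
)

```text
t: 4.8
tcp_pos: [0.478, -0.3777, 0.1262]
tool_rot: [0.364, 0.603, -0.367, 0.608]
force: [0.4, -0.4, -0.1]
finger_gap: 0.567
```

```bash
python3 - <<'E'
from h import *
d=snap("scene","s3"); crop(d,"pics/s6.png",330,100,470,230,5)
plan([((.548,-.2045,.125),18),((.548,-.2045,.06),18)])
E
```

```text
t 4.85 tcp [ 0.48   -0.3796  0.1305] yaw 27.8 tilt [ 0.009 -0.013 -1.   ] q [-0.85  0.63  1.57 -0.    0.93 -1.33] F [1.4 0.  3. ] gap 48.3mm
ROW -> [ 0.548  -0.2045  0.125 ] 18 : [0.15, 5.67, -4.93] [1.96, 0.18, -0.04] rows>=3.8
ROW -> [ 0.548  -0.2045  0.06  ] 18 : [2.6, 0.0, 0.0] [0.0, 0.0, 0.0] rows>=1.3
```

View pics/s6.png

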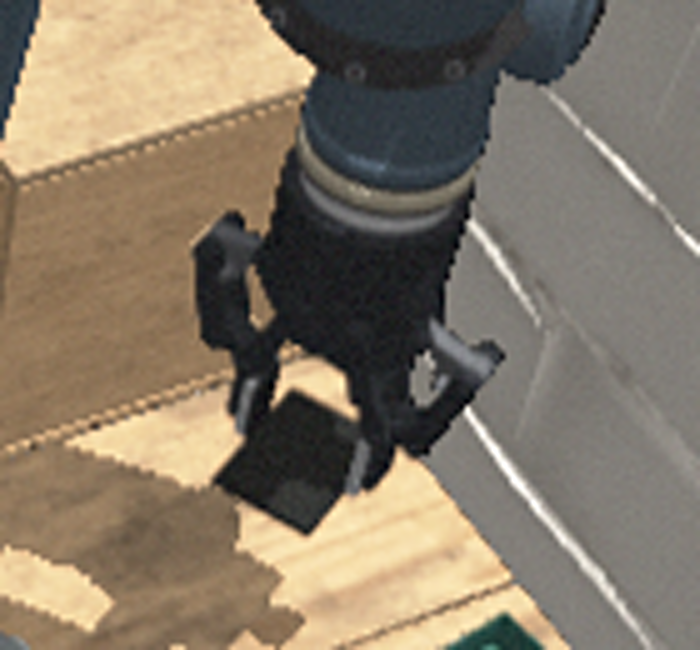

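```bash
python3 - <<'E'
from h import *
d=pickle.load(open("s3.pkl","rb"))
for z in(.129,.135): 
    p=bp(d,389.9-.4,192.4-.4,z); print(p)
    a=np.radians(27.8); dd=p[:2]-[.48,-.3796]; print("along jaw",dd@[np.cos(a),np.sin(a)],"trans(+117)",dd@[-np.sin(a),np.cos(a)])
E
```

```text
[ 0.47454319 -0.37335909  0.129     ]
along jaw -0.001916313859942913 trans(+117) 0.008065573976344742
[ 0.47062763 -0.3696659   0.135     ]
along jaw -0.0036574838826163463 trans(+117) 0.01315866332127144
```

Emit:
carry_out(
  commands=[
    [[0.1, 1.2, -1.0, 0.4, 0, 0, 42], [0.1, 2.4, -2.0, 0.8, 0.1, 0, 42], [0.1, 3.6, -3.0, 1.2, 0.1, 0, 42], [0.1, 4.8, -4.0, 1.6, 0.2, 0, 42], [0.1, 5.67, -4.93, 1.96, 0.2, 0, 42]],
  ],
)

```text
t: 5.35
tcp_pos: [0.5471, -0.2011, 0.1214]
tool_rot: [0.418, 0.574, -0.414, 0.569]
force: [-0.5, -0.8, -1.3]
finger_gap: 0.566
```

```bash
python3 - <<'E'
from h import *
plan([((.550,-.208,.06),18)])
E
```

```text
t 5.35 tcp [ 0.5471 -0.2011  0.1214] yaw 17.9 tilt [-0.002  0.008 -1.   ] q [-0.55  0.62  1.63  0.01  0.9  -0.86] F [-0.5 -0.8 -1.3] gap 48.4mm
ROW -> [ 0.55  -0.208  0.06 ] 18 : [2.45, 0.03, 0.32] [-0.01, -0.1, -0.01] rows>=1.2
```

Emit:
carry_out(
  commands=[
    [[0, 0, 0.1, 0, 0, 0, 42], [0.8, 0, 0.2, 0, -0.1, 0, 42], [1.6, 0, 0.3, 0, -0.1, 0, 42], [2.4, 0, 0.3, 0, -0.1, 0, 42], [2.4, 0, 0.3, 0, -0.1, 0, 42]],
  ],
)

```text
t: 5.85
tcp_pos: [0.5463, -0.2091, 0.0589]
tool_rot: [0.416, 0.574, -0.416, 0.57]
force: [-0.0, 0.2, -0.3]
finger_gap: 0.564
```

```bash
python3 - <<'E'
from h import *
d=snap("scene","s3"); crop(d,"pics/s7.png",260,120,400,250,5)
d=snap("top","t3"); crop(d,"pics/t7.png",230,150,350,250,5)
plan([((.550,-.208,.045),18)])
E
```

```text
t 5.95 tcp [ 0.548  -0.2099  0.0613] yaw 18.0 tilt [-0.001  0.    -1.   ] q [-0.56  0.71  1.66 -0.    0.77 -0.87] F [ 0.2 -0.2 -0.5] gap 48.3mm
ROW -> [ 0.55  -0.208  0.045] 18 : [0.65, 0.1, -0.05] [-0.01, -0.01, 0.01] rows>=0.3
```

View pics/s7.png

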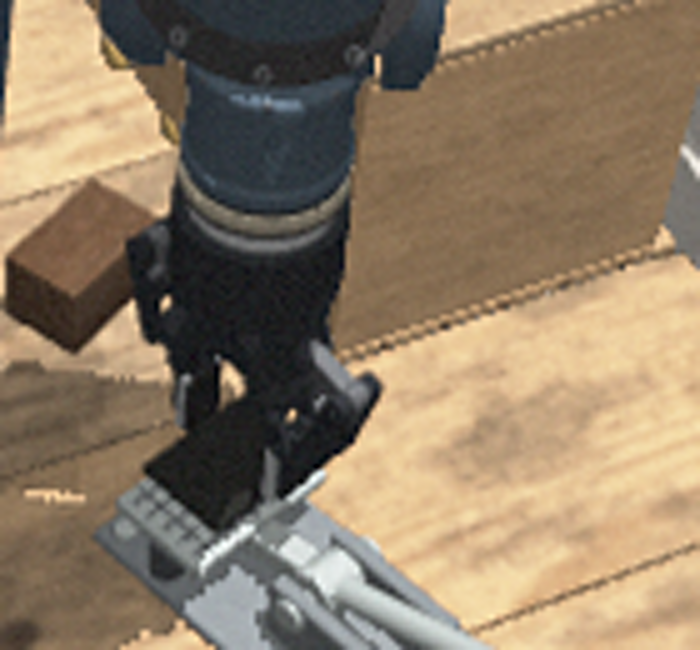

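View pics/t7.png

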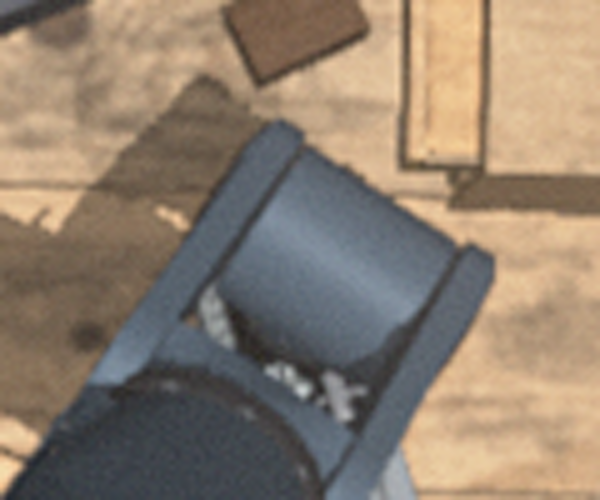

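Emit:
carry_out(
  commands=[
    [[0.3, 0.1, 0, 0, 0, 0, 42], [0.6, 0.1, 0, 0, 0, 0, 42], [0.64, 0.1, 0, 0, 0, 0, 42], [0.64, 0.1, 0, 0, 0, 0, 42], [0.64, 0.1, 0, 0, 0, 0, 42]],
  ],
)

```text
t: 6.45
tcp_pos: [0.5508, -0.2086, 0.0458]
tool_rot: [0.416, 0.572, -0.416, 0.572]
force: [0.8, 0.3, -0.5]
finger_gap: 0.569
```

Emit:
carry_out(
  commands=[
    [[0, 0, 0, 0, 0, 0, 54], [0, 0, 0, 0, 0, 0, 60], [0, 0, 0, 0, 0, 0, 60], [-0.5, 0, 0, 0, 0, 0, 60], [-1.0, 0, 0, 0, 0, 0, 60]],
  ],
)

```text
t: 6.95
tcp_pos: [0.5506, -0.2086, 0.0714]
tool_rot: [0.416, 0.572, -0.416, 0.572]
force: [-0.6, 0.4, 0.1]
finger_gap: 0.702
```

```bash
python3 - <<'E'
from h import *
d=snap("scene","s3"); crop(d,"pics/s8.png",260,120,400,250,5)
plan([((.51,-.13,.18),0),((.455,-.027,.14),-24)])
E
```

```text
t 7.00 tcp [ 0.5521 -0.2094  0.0738] yaw 18.0 tilt [ 0.004 -0.002 -1.   ] q [-0.55  0.7   1.65  0.    0.8  -0.87] F [ 0.5 -0.7  0.5] gap 60.1mm
ROW -> [ 0.51 -0.13  0.18] 0 : [-4.26, -0.61, -3.53] [3.6, 0.03, -0.04] rows>=2.8
ROW -> [ 0.455 -0.027  0.14 ] -24 : [1.6, -2.2, -4.12] [4.8, 0.0, 0.0] rows>=2.8
```

View pics/s8.png

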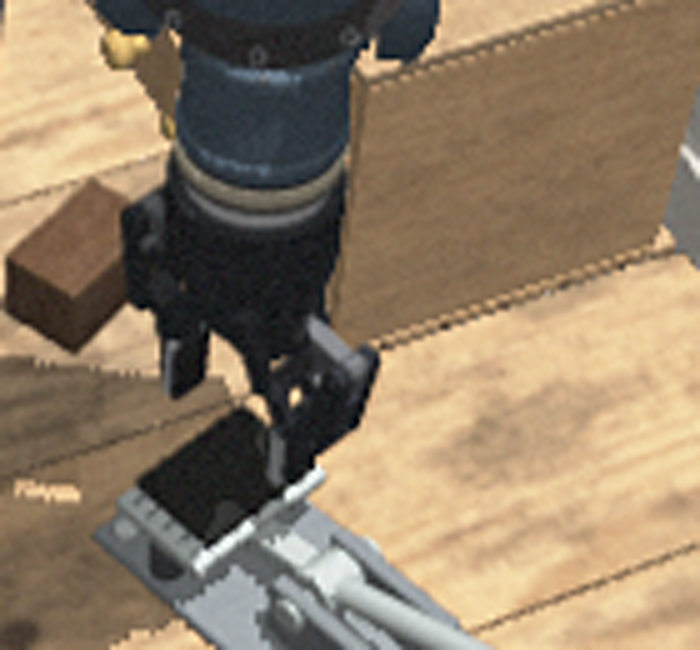

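Emit:
carry_out(
  commands=[
    [[-1.5, 0, 0, 0, 0, 0, 64], [-3, -0.1, -0.6, 0.8, 0, 0, 64], [-4.2, -0.3, -1.6, 1.7, 0, 0, 64], [-4.3, -0.5, -2.6, 2.6, 0, 0, 64], [-4.3, -0.6, -3.5, 3.6, 0, 0, 64]],
  ],
)

```text
t: 7.5
tcp_pos: [0.5097, -0.1296, 0.1807]
tool_rot: [0.502, 0.497, -0.5, 0.501]
force: [0.0, 0.9, -0.3]
finger_gap: 0.751
```

Emit:
carry_out(
  commands=[
    [[0.3, -0.4, -0.8, 1.0, 0, 0, 64], [0.6, -0.9, -1.6, 2.0, 0, 0, 64], [0.9, -1.3, -2.4, 3.0, 0, 0, 64], [1.3, -1.8, -3.3, 4.0, 0, 0, 64], [1.6, -2.2, -4.1, 4.7, 0, 0, 64]],
  ],
)

```text
t: 8.0
tcp_pos: [0.4539, -0.0266, 0.1387]
tool_rot: [0.592, 0.386, -0.592, 0.387]
force: [0.1, -1.1, 0.4]
finger_gap: 0.75
```

```bash
python3 - <<'E'
from h import *
d=snap("scene","s3"); crop(d,"pics/s9.png",190,190,330,310,5)
d=snap("top","t3"); crop(d,"pics/t9.png",190,180,350,300,5)
plan([((.453,-.027,.03),-23),((.453,-.027,.012),-23)])
E
```

```text
t 8.10 tcp [ 0.4516 -0.0251  0.1381] yaw -23.4 tilt [-0.004  0.002 -1.   ] q [-0.3   0.46  1.94  0.    0.74  0.1 ] F [-0.1  0.1  0.1] gap 64.1mm
ROW -> [ 0.453 -0.027  0.03 ] -23 : [4.32, 0.1, 0.05] [-0.08, 0.0, 0.05] rows>=2.2
ROW -> [ 0.453 -0.027  0.012] -23 : [0.72, 0.0, -0.0] [0.0, 0.0, 0.0] rows>=0.4
```

View pics/s9.png

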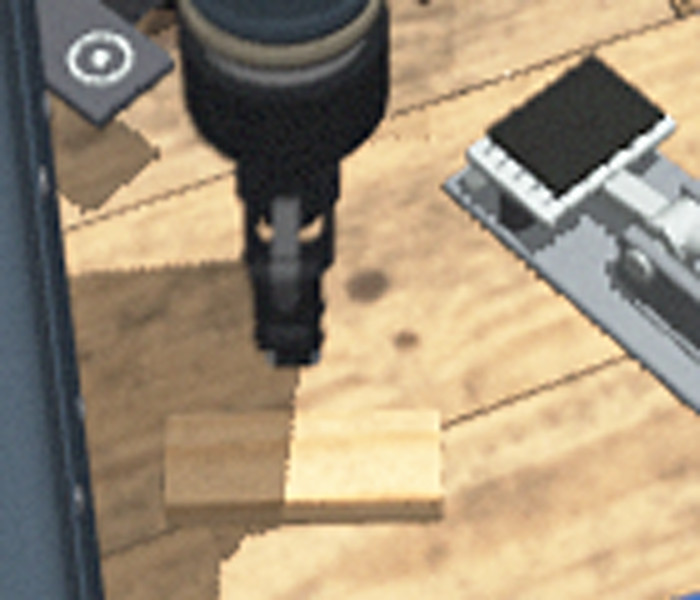

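View pics/t9.png

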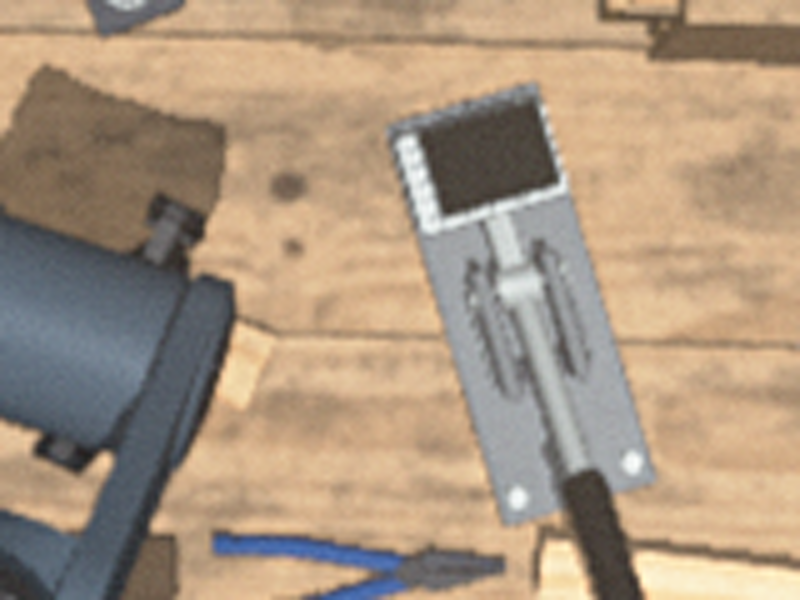

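```bash
python3 - <<'E'
from h import *
d=pickle.load(open("s3.pkl","rb"));t=pickle.load(open("t3.pkl","rb"))
P=np.array([bp(d,x/5+190-.4,y/5+190-.4,.022)[:2] for x,y in[(168,412),(440,410),(443,500),(165,500)]]);print(P.mean(0),P)
S=np.array([bp(t,x/5+190-.4,y/5+180-.4,.042)[:2] for x,y in[(390,133),(540,88),(568,185),(423,233)]]);print("saddle",S.mean(0))
S=np.array([bp(t,x/5+190-.4,y/5+180-.4,.048)[:2] for x,y in[(413,132),(540,95),(562,183),(438,215)]]);print("pad",S.mean(0),S)
E
```

```text
[ 0.45018463 -0.02644801] [[ 0.49451224  0.01986174]
 [ 0.4470167  -0.08987786]
 [ 0.40539861 -0.07242144]
 [ 0.45381098  0.03664551]]
saddle [ 0.55170594 -0.20102613]
pad [ 0.55336552 -0.20515418] [[ 0.56574684 -0.16299469]
 [ 0.58823584 -0.23316401]
 [ 0.53950273 -0.24646419]
 [ 0.51997668 -0.17799381]]
```

Emit:
carry_out(
  commands=[
    [[1.2, 0.1, 0, 0, 0, 0, 64], [2.4, 0.1, 0, 0, 0, 0, 64], [3.6, 0.1, 0, 0, 0, 0, 64], [4.3, 0.1, 0, 0, 0, 0, 64], [4.3, 0.1, 0, 0, 0, 0, 64]],
  ],
)

```text
t: 8.6
tcp_pos: [0.4569, -0.0291, 0.0294]
tool_rot: [-0.591, -0.388, 0.592, -0.387]
force: [-0.5, -0.3, -0.4]
finger_gap: 0.75
```

```bash
python3 - <<'E'
from h import *
plan([((.452,-.0268,.007),-23.4)])
E
```

```text
t 8.60 tcp [ 0.4569 -0.0291  0.0294] yaw -23.5 tilt [-0.002  0.    -1.   ] q [-0.31  0.69  1.99 -0.    0.46  0.1 ] F [-0.5 -0.3 -0.4] gap 64.1mm
ROW -> [ 0.452  -0.0268  0.007 ] -23.4 : [0.9, -0.22, -0.01] [-0.02, 0.0, 0.02] rows>=0.5
```

Emit:
carry_out(
  commands=[
    [[0.4, -0.1, 0, 0, 0, 0, 64], [0.9, -0.1, 0, 0, 0, 0, 64], [0.9, -0.1, 0, 0, 0, 0, 64], [0.9, -0.1, 0, 0, 0, 0, 50], [0.9, -0.1, 0, 0, 0, 0, 36]],
  ],
  force=30,
)

```text
t: 9.1
tcp_pos: [0.4549, -0.0277, 0.0091]
tool_rot: [0.592, 0.387, -0.591, 0.388]
force: [0.5, -0.3, 0.1]
finger_gap: 0.516
```

Emit:
carry_out(
  commands=[
    [[0, 0, 0, 0, 0, 0, 36], [0, 0, 0, 0, 0, 0, 36], [-0.8, 0, 0, 0, 0, 0, 36], [-2.0, 0, 0, 0, 0, 0, 36], [-3.2, 0, 0, 0, 0, 0, 36]],
  ],
)

```text
t: 9.6
tcp_pos: [0.4542, -0.0274, 0.089]
tool_rot: [-0.591, -0.388, 0.592, -0.387]
force: [1.0, -0.8, -0.5]
finger_gap: 0.519
```

Emit:
carry_out(
  commands=[
    [[-1, 0, 0, 0, 0, 0, 36], [-2, 0, 0, 0, 0, 0, 36], [-2, 0, 0, 0, 0, 0, 36], [-2.0, 0, 0, 0, 0, 0, 36], [-2, 0, 0, 0, 0, 0, 36]],
  ],
)

```text
t: 10.1
tcp_pos: [0.4537, -0.0273, 0.1374]
tool_rot: [-0.591, -0.388, 0.592, -0.387]
force: [-1.0, 0.3, -0.9]
finger_gap: 0.513
```

```bash
python3 - <<'E'
from h import *
d=snap("scene","s3"); crop(d,"pics/s10.png",190,150,330,270,5)
plan([((.51,-.12,.15),0),((.550,-.203,.11),18),((.550,-.203,.075),18)])
E
```

```text
t 10.15 tcp [ 0.4536 -0.0273  0.1372] yaw -23.5 tilt [-0.002  0.001 -1.   ] q [-0.31  0.46  1.94  0.    0.74  0.1 ] F [-1.1  0.1 -0.1] gap 44.2mm
ROW -> [ 0.51 -0.12  0.15] 0 : [-0.52, 3.55, 2.5] [-4.7, -0.0, 0.03] rows>=2.7
ROW -> [ 0.55  -0.203  0.11 ] 18 : [1.6, 1.6, 3.32] [-3.6, 0.0, 0.0] rows>=2.1
ROW -> [ 0.55  -0.203  0.075] 18 : [1.4, 0.0, 0.0] [0.0, 0.0, 0.0] rows>=0.7
```

View pics/s10.png

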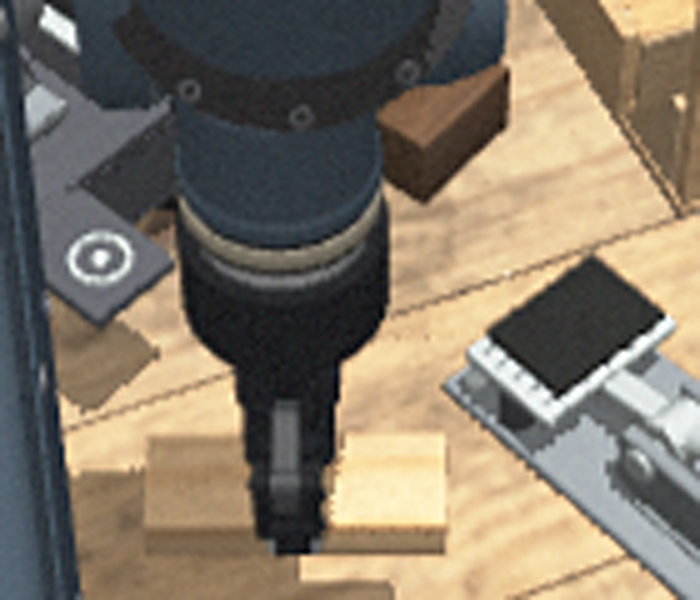

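Emit:
carry_out(
  commands=[
    [[-0.1, 0.7, 0.5, -0.9, 0, 0, 36], [-0.2, 1.4, 1.0, -1.9, 0, 0, 36], [-0.3, 2.1, 1.5, -2.8, 0, 0, 36], [-0.4, 2.8, 2.0, -3.7, 0, 0, 36], [-0.5, 3.5, 2.5, -4.7, 0, 0, 36]],
  ],
)

```text
t: 10.65
tcp_pos: [0.5094, -0.1202, 0.1492]
tool_rot: [0.499, 0.502, -0.5, 0.5]
force: [0.1, -0.8, -1.3]
finger_gap: 0.515
```

Emit:
carry_out(
  commands=[
    [[0.3, 0.3, 0.7, -0.7, 0, 0, 36], [0.6, 0.6, 1.3, -1.4, 0, 0, 36], [0.9, 1.0, 2.0, -2.2, 0, 0, 36], [1.2, 1.3, 2.6, -2.9, 0, 0, 36], [1.6, 1.6, 3.2, -3.6, 0, 0, 36]],
  ],
)

```text
t: 11.15
tcp_pos: [0.5494, -0.2002, 0.1088]
tool_rot: [0.415, 0.573, -0.415, 0.572]
force: [0.7, -0.4, -0.4]
finger_gap: 0.515
```

```bash
python3 - <<'E'
from h import *
d=snap("scene","s3"); crop(d,"pics/s11.png",260,120,400,250,5)
plan([((.548,-.199,.066),18),((.548,-.199,.058),18)])
E
```

```text
t 11.20 tcp [ 0.5505 -0.2026  0.1074] yaw 18.1 tilt [-0.001 -0.    -1.   ] q [-0.54  0.64  1.63 -0.    0.87 -0.86] F [ 2.2 -1.7 -0.9] gap 44.0mm
ROW -> [ 0.548 -0.199  0.066] 18 : [1.66, -0.05, -0.17] [0.03, -0.0, 0.01] rows>=0.8
ROW -> [ 0.548 -0.199  0.058] 18 : [0.32, 0.0, 0.0] [0.0, 0.0, 0.0] rows>=0.2
```

View pics/s11.png

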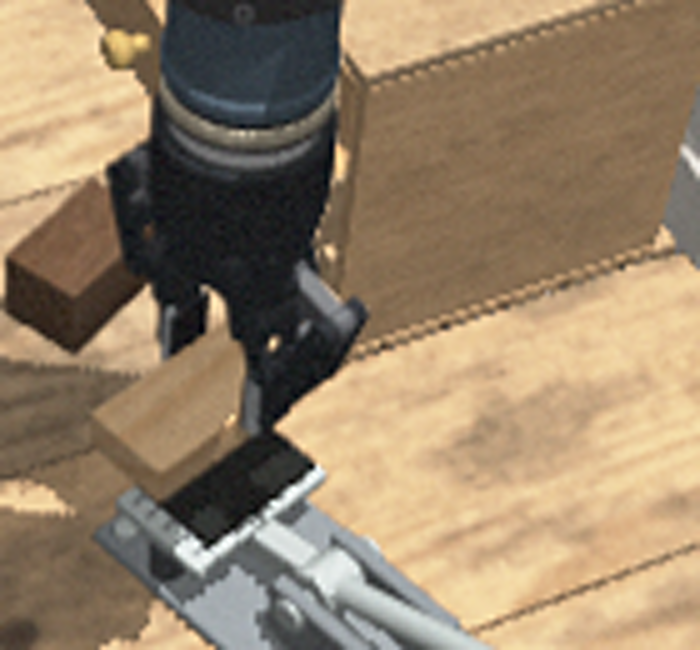

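Emit:
carry_out(
  commands=[
    [[0.5, 0, -0.1, 0, 0, 0, 36], [1.0, 0, -0.15, 0, 0, 0, 36], [1.5, 0, -0.15, 0, 0, 0, 36], [1.8, 0, -0.15, 0, 0, 0, 36], [1.8, 0, -0.15, 0, 0, 0, 36]],
  ],
)

```text
t: 11.7
tcp_pos: [0.5475, -0.1951, 0.0642]
tool_rot: [0.415, 0.573, -0.416, 0.571]
force: [0.8, 1.1, 0.2]
finger_gap: 0.516
```

```bash
python3 - <<'E'
from h import *
plan([((.548,-.199,.057),18)])
E
```

```text
t 11.70 tcp [ 0.5475 -0.1951  0.0642] yaw 18.0 tilt [-0.003  0.002 -1.   ] q [-0.53  0.71  1.67  0.    0.77 -0.85] F [0.8 1.1 0.2] gap 44.0mm
ROW -> [ 0.548 -0.199  0.057] 18 : [0.29, -0.03, 0.16] [0.0, -0.03, 0.02] rows>=0.2
```

Emit:
carry_out(
  commands=[
    [[0.1, 0, 0.1, 0, 0, 0, 36], [0.2, 0, 0.1, 0, 0, 0, 36], [0.26, 0, 0.1, 0, 0, 0, 36], [0.26, 0, 0.1, 0, 0, 0, 36], [0.26, 0, 0.1, 0, 0, 0, 36]],
  ],
)

```text
t: 12.2
tcp_pos: [0.5495, -0.1986, 0.0594]
tool_rot: [0.416, 0.572, -0.416, 0.572]
force: [-0.0, -0.0, -1.2]
finger_gap: 0.514
```

```bash
python3 - <<'E'
from h import *
d=snap("scene","s3"); crop(d,"pics/s12.png",260,120,400,250,5)
state()
E
```

```text
t 12.25 tcp [ 0.5494 -0.1986  0.0594] yaw 18.0 tilt [ 0. -0. -1.] q [-0.54  0.71  1.66  0.    0.76 -0.85] F [-0.1  0.4 -0.6] gap 44.5mm
```

View pics/s12.png

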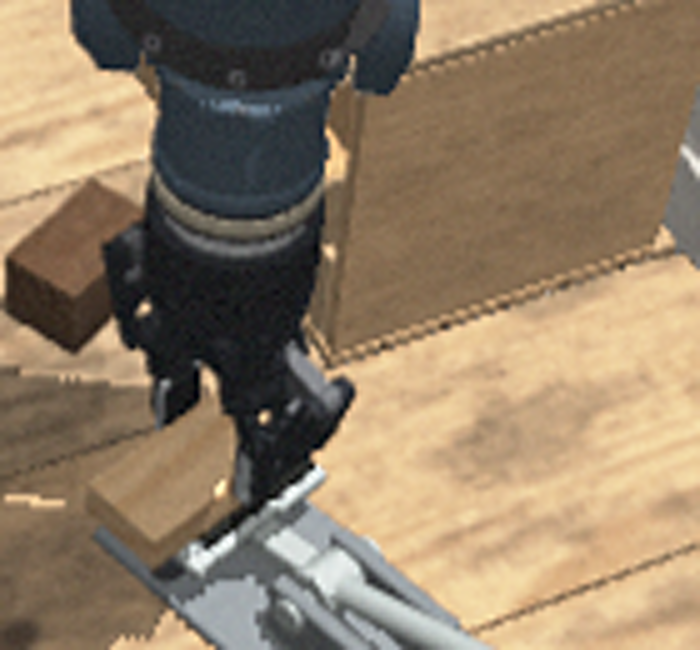

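Emit:
carry_out(
  commands=[
    [[0.06, 0, 0, 0, 0, 0, 36], [0.1, 0, 0, 0, 0, 0, 36], [0.1, 0, 0, 0, 0, 0, 36], [0.1, 0, 0, 0, 0, 0, 36], [0.1, 0, 0, 0, 0, 0, 36]],
  ],
)

```text
t: 12.75
tcp_pos: [0.5495, -0.1986, 0.057]
tool_rot: [0.416, 0.572, -0.416, 0.572]
force: [-1.1, -0.0, 3.4]
finger_gap: 0.517
```

Emit:
carry_out(
  commands=[
    [[0, 0, 0, 0, 0, 0, 48], [0, 0, 0, 0, 0, 0, 56], [0, 0, 0, 0, 0, 0, 56], [-0.4, 0, 0, 0, 0, 0, 56], [-1.2, 0, 0, 0, 0, 0, 56]],
  ],
)

```text
t: 13.25
tcp_pos: [0.5483, -0.198, 0.0859]
tool_rot: [0.416, 0.573, -0.416, 0.571]
force: [0.2, -0.0, 0.6]
finger_gap: 0.66
```

```bash
python3 - <<'E'
from h import *
plan([((.535,-.204,.19),0),((.47,-.225,.16),-40),((.458,-.23,.12),-72)])
E
```

```text
t 13.25 tcp [ 0.5483 -0.198   0.0859] yaw 18.0 tilt [-0.003  0.002 -1.   ] q [-0.54  0.67  1.65  0.    0.82 -0.85] F [ 0.2 -0.   0.6] gap 56.3mm
ROW -> [ 0.535 -0.204  0.19 ] 0 : [-4.16, -0.59, 0.05] [3.6, -0.03, 0.03] rows>=2.1
ROW -> [ 0.47  -0.225  0.16 ] -40 : [1.2, -2.6, 0.84] [8.0, 0.0, 0.0] rows>=4.7
ROW -> [ 0.458 -0.23   0.12 ] -72 : [1.6, -0.24, 0.46] [6.4, 0.0, 0.0] rows>=3.7
```

Emit:
carry_out(
  commands=[
    [[-1.4, 0, 0, 0, 0, 0, 56], [-2.8, 0, 0, 0.6, 0, 0, 70], [-4.1, -0.3, 0, 1.6, 0, 0, 80], [-4.1, -0.6, 0, 2.6, 0, 0, 80], [-4.1, -0.6, 0, 3.6, 0, 0, 80]],
  ],
)

```text
t: 13.75
tcp_pos: [0.535, -0.2036, 0.1915]
tool_rot: [0.501, 0.498, -0.501, 0.5]
force: [0.3, 0.5, -0.7]
finger_gap: 0.936
```

Emit:
carry_out(
  commands=[
    [[0.2, -0.5, 0.2, 1.6, 0, 0, 80], [0.4, -1.0, 0.4, 3.2, 0, 0, 80], [0.6, -1.6, 0.5, 4.8, 0, 0, 80], [0.9, -2.1, 0.7, 6.4, 0, 0, 80], [1.2, -2.6, 0.8, 8.0, 0, 0, 80]],
  ],
)

```text
t: 14.25
tcp_pos: [0.4698, -0.2236, 0.1597]
tool_rot: [0.642, 0.296, -0.642, 0.297]
force: [0.4, 1.4, 1.1]
finger_gap: 0.939
```

Emit:
carry_out(
  commands=[
    [[0.2, -0.1, 0.1, 1.4, 0, 0, 80], [0.4, -0.1, 0.2, 2.8, 0, 0, 80], [0.6, -0.2, 0.3, 4.2, 0, 0, 80], [0.8, -0.2, 0.4, 5.6, 0, 0, 80], [1.0, -0.2, 0.4, 6.4, 0, 0, 80]],
  ],
)

```text
t: 14.75
tcp_pos: [0.4598, -0.2279, 0.1346]
tool_rot: [0.699, 0.109, -0.698, 0.109]
force: [-0.4, 0.9, 0.3]
finger_gap: 0.938
```

```bash
python3 - <<'E'
from h import *
d=snap("scene","s3"); crop(d,"pics/s13.png",260,150,400,280,5)
d=snap("top","t3"); crop(d,"pics/t13.png",230,170,350,290,5)
plan([((.461,-.2306,.08),-72),((.461,-.2306,.014),-72)])
E
```

```text
t 14.85 tcp [ 0.4595 -0.2275  0.1342] yaw -72.0 tilt [-0.  0. -1.] q [-0.68  0.52  1.8   0.    0.81  0.58] F [-0.5 -0.1  1.2] gap 80.4mm
ROW -> [ 0.461  -0.2306  0.08  ] -72 : [2.17, 0.14, -0.02] [-0.0, 0.0, 0.01] rows>=1.1
ROW -> [ 0.461  -0.2306  0.014 ] -72 : [2.64, 0.0, -0.0] [0.0, 0.0, 0.0] rows>=1.3
```

View pics/s13.png

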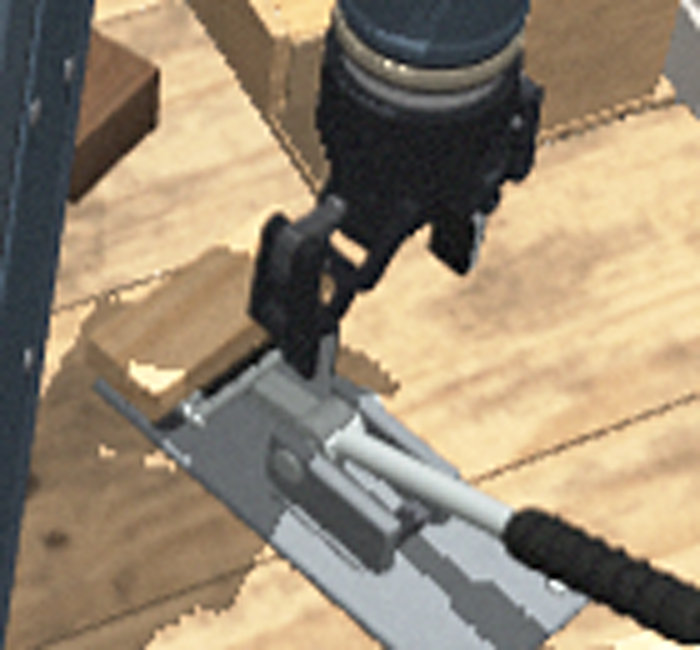

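View pics/t13.png

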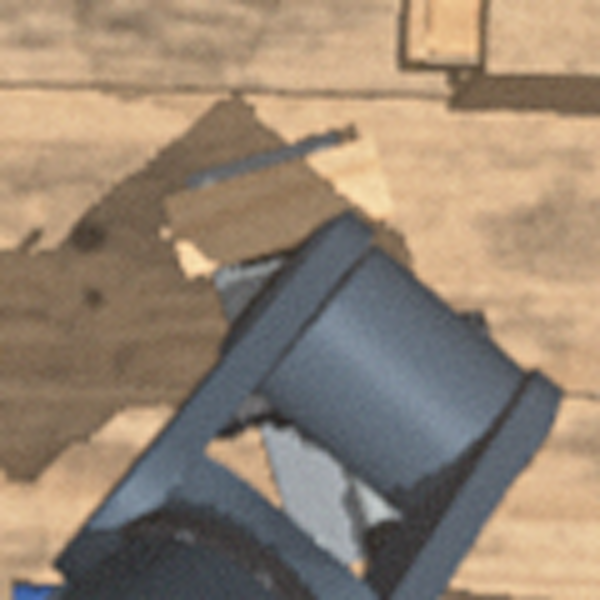

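```bash
python3 - <<'E'
from h import *
t=pickle.load(open("t3.pkl","rb"))
for q in([(163,203),(363,140),(392,213),(190,278)],):
  S=np.array([bp(t,x/5+230-.4,y/5+170-.4,.07)[:2] for x,y in q]);print("packer",S.mean(0),S)
E
```

```text
packer [ 0.55053046 -0.19807113] [[ 0.5518813  -0.13569072]
 [ 0.58926714 -0.2442126 ]
 [ 0.54964125 -0.26093349]
 [ 0.51133217 -0.15144772]]
```

Emit:
carry_out(
  commands=[
    [[0.8, 0.1, 0, 0, 0, 0, 80], [1.6, 0.1, 0, 0, 0, 0, 80], [2.2, 0.1, 0, 0, 0, 0, 80], [2.6, 0.1, 0, 0, 0, 0, 80], [2.6, 0.1, 0, 0, 0, 0, 80]],
  ],
)

```text
t: 15.35
tcp_pos: [0.4602, -0.2296, 0.0685]
tool_rot: [-0.698, -0.111, 0.699, -0.11]
force: [0.3, -0.7, -0.6]
finger_gap: 0.941
```

```bash
python3 - <<'E'
from h import *
d=snap("scene","s3"); crop(d,"pics/s14.png",260,150,400,280,5)
plan([((.461,-.2306,.014),-72)])
E
```

```text
t 15.40 tcp [ 0.4606 -0.2299  0.0691] yaw -72.0 tilt [-0.  0. -1.] q [-0.68  0.64  1.84  0.    0.66  0.58] F [0.4 0.1 0.4] gap 79.9mm
ROW -> [ 0.461  -0.2306  0.014 ] -72 : [2.2, 0.03, -0.01] [0.01, 0.0, 0.01] rows>=1.1
```

View pics/s14.png

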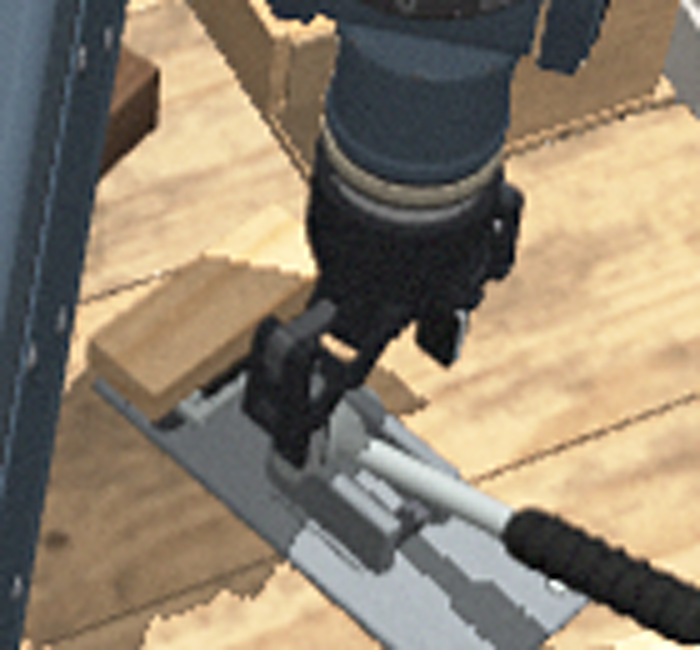

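Emit:
carry_out(
  commands=[
    [[0.5, 0, 0, 0, 0, 0, 80], [1.0, 0, 0, 0, 0, 0, 80], [1.5, 0, 0, 0, 0, 0, 80], [2.0, 0, 0, 0, 0, 0, 80], [2.1, 0, 0, 0, 0, 0, 80]],
  ],
)

```text
t: 15.9
tcp_pos: [0.4596, -0.2293, 0.0148]
tool_rot: [-0.698, -0.111, 0.699, -0.11]
force: [0.1, 0.9, -0.1]
finger_gap: 0.94
```

```bash
python3 - <<'E'
from h import *
d=snap("scene","s3"); crop(d,"pics/s15.png",260,150,400,280,5)
state()
E
```

```text
t 15.95 tcp [ 0.4598 -0.2294  0.0151] yaw -72.0 tilt [-0.002  0.002 -1.   ] q [-0.68  0.75  1.86  0.    0.54  0.58] F [ 0.1 -0.4 -0.7] gap 80.0mm
```

View pics/s15.png

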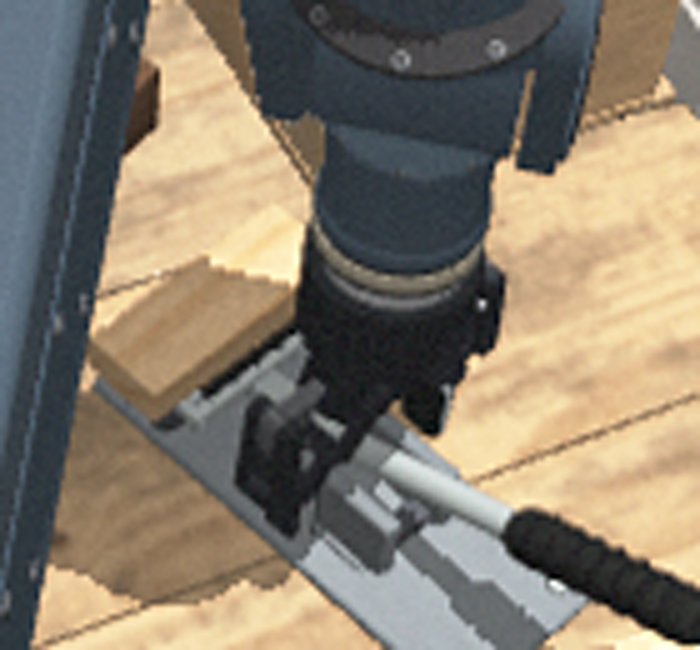

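Emit:
carry_out(
  commands=[
    [[0, 0, 0, 0, 0, 0, 70], [0, 0, 0, 0, 0, 0, 62], [0, 0, 0, 0, 0, 0, 56], [0, 0, 0, 0, 0, 0, 52], [0, 0, 0, 0, 0, 0, 42]],
  ],
  force=45,
)

```text
t: 16.45
tcp_pos: [0.4609, -0.2303, 0.0173]
tool_rot: [0.699, 0.11, -0.698, 0.111]
force: [-0.2, -0.1, 3.3]
finger_gap: 0.578
```

Emit:
carry_out(
  commands=[
    [[0, 0, 0, 0, 0, 0, 42], [0, 0, 0, 0, 0, 0, 42], [0, 0, 0, 0, 0, 0, 42], [0, 0, 0, 0, 0, 0, 42], [0, 0, 0, 0, 0, 0, 42]],
  ],
)

```text
t: 16.95
tcp_pos: [0.4609, -0.2303, 0.0173]
tool_rot: [0.699, 0.11, -0.698, 0.111]
force: [-0.5, -0.2, 6.4]
finger_gap: 0.58
```

```bash
python3 - <<'E'
from h import *
d=snap("scene","s3"); crop(d,"pics/s16.png",260,150,400,280,5)
d=snap("top","t16"); crop(d,"pics/t16.png",230,170,350,290,5)
state()
E
```

```text
t 17.05 tcp [ 0.4609 -0.2303  0.0173] yaw -72.0 tilt [ 0.001 -0.001 -1.   ] q [-0.68  0.74  1.85 -0.    0.54  0.58] F [-0.7  0.3  4.8] gap 48.8mm
```

View pics/s16.png

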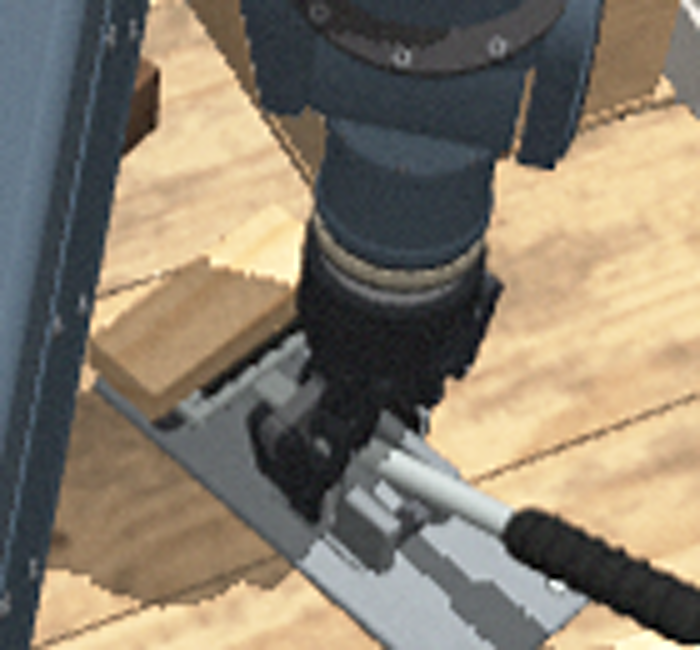

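View pics/t16.png

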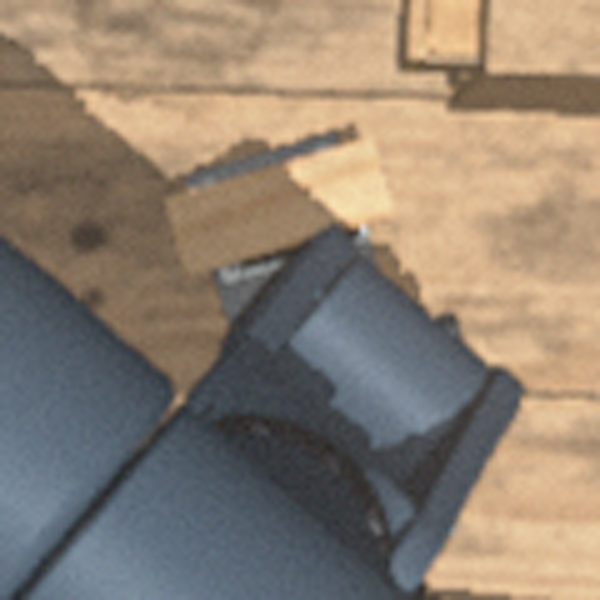

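```bash
python3 - <<'E'
from h import *
s=state()
a=np.array([.4609,-.2303,.0173]);b=a+[.09,.196,0]
plan([(a+(b-a)*k/4,-72) for k in(1,2,3,4)])
t=pickle.load(open("t16.pkl","rb"))
p=pj(t,[.461,-.231,.2]);print([(p[0]-230)*5,(p[1]-170)*5])
p=pj(t,[.461+.07*.951,-.231+.07*.309,.2]);print([(p[0]-230)*5,(p[1]-170)*5])
E
```

```text
t 17.05 tcp [ 0.4609 -0.2303  0.0173] yaw -72.0 tilt [ 0.001 -0.001 -1.   ] q [-0.68  0.74  1.85 -0.    0.54  0.58] F [-0.7  0.3  4.8] gap 48.8mm
t 17.05 tcp [ 0.4609 -0.2303  0.0173] yaw -72.0 tilt [ 0.001 -0.001 -1.   ] q [-0.68  0.74  1.85 -0.    0.54  0.58] F [-0.7  0.3  4.8] gap 48.8mm
ROW -> [ 0.4834 -0.1813  0.0173] -72 : [-0.0, -1.59, -1.46] [0.0, -0.01, -0.01] rows>=1.1
ROW -> [ 0.5059 -0.1323  0.0173] -72 : [0.0, -1.59, -1.46] [0.0, 0.0, 0.0] rows>=1.1
ROW -> [ 0.5284 -0.0833  0.0173] -72 : [0.0, -1.59, -1.46] [0.0, 0.0, 0.0] rows>=1.1
ROW -> [ 0.5509 -0.0343  0.0173] -72 : [0.0, -1.59, -1.46] [0.0, 0.0, 0.0] rows>=1.1
[np.float64(349.68933012619175), np.float64(373.6489049781008)]
[np.float64(308.5840738215694), np.float64(236.69358074294394)]
```

Emit:
carry_out(
  commands=[
    [[-0.04, -0.05, -0.05, 0, 0, 0, 42], [-0.06, -0.25, -0.22, 0, 0, 0, 42], [-0.06, -0.55, -0.5, 0, 0, 0, 42], [-0.06, -0.9, -0.82, 0, 0, 0, 42], [-0.06, -1.25, -1.15, 0, 0, 0, 42]],
  ],
)

```text
t: 17.55
tcp_pos: [0.4782, -0.1897, 0.0176]
tool_rot: [-0.698, -0.111, 0.699, -0.11]
force: [1.0, 0.4, -8.1]
finger_gap: 0.576
```

Emit:
carry_out(
  commands=[
    [[0, -0.35, -0.32, 0, 0, 0, 42], [0, -0.7, -0.64, 0, 0, 0, 42], [0, -1.05, -0.96, 0, 0, 0, 42], [0, -1.4, -1.29, 0, 0, 0, 42], [0, -1.75, -1.61, 0, 0, 0, 42]],
  ],
)

```text
t: 18.05
tcp_pos: [0.5035, -0.1363, 0.0181]
tool_rot: [-0.698, -0.111, 0.698, -0.111]
force: [-1.0, 0.5, -10.0]
finger_gap: 0.575
```

```bash
python3 - <<'E'
from h import *
d=snap("scene","s3"); crop(d,"pics/s17.png",200,130,360,260,5)
plan([((.5509,-.0343,.0173),-72)])
E
```

```text
t 18.10 tcp [ 0.5039 -0.1347  0.0182] yaw -72.0 tilt [ 0.     0.001 -1.   ] q [-0.48  0.74  1.84  0.    0.56  0.78] F [ 0.8  2.3 -9.1] gap 49.5mm
ROW -> [ 0.5509 -0.0343  0.0173] -72 : [0.04, -3.24, -3.03] [0.01, -0.01, 0.01] rows>=2.2
```

View pics/s17.png

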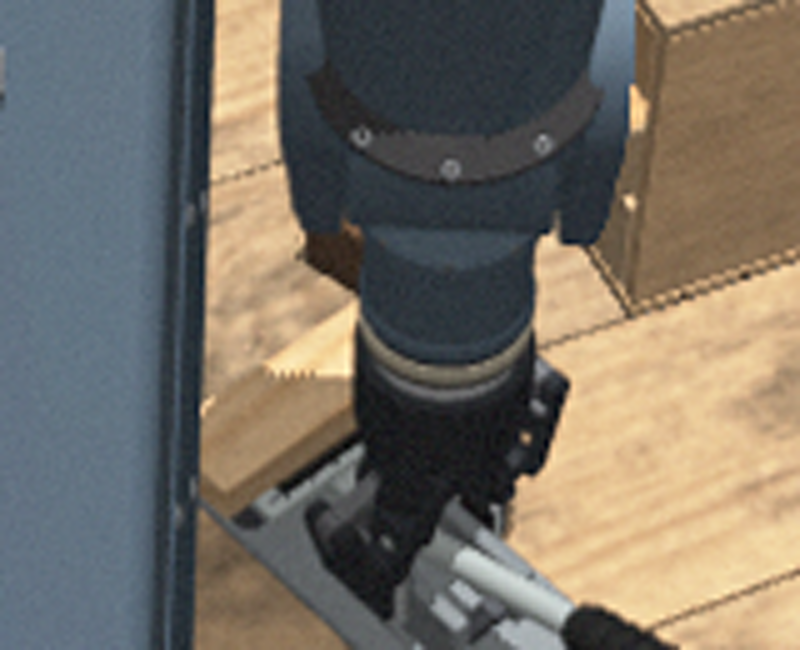

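Emit:
carry_out(
  commands=[
    [[0.04, -0.35, -0.32, 0, 0, 0, 42], [0.04, -0.7, -0.65, 0, 0, 0, 42], [0.04, -1.05, -0.98, 0, 0, 0, 42], [0.04, -1.4, -1.31, 0, 0, 0, 42], [0.04, -1.7, -1.6, 0, 0, 0, 42]],
  ],
)

```text
t: 18.6
tcp_pos: [0.5286, -0.0837, 0.0174]
tool_rot: [0.699, 0.111, -0.698, 0.111]
force: [-1.0, -1.5, -6.4]
finger_gap: 0.579
```

Emit:
carry_out(
  commands=[
    [[0, -0.3, -0.27, 0, 0, 0, 42], [0, -0.6, -0.55, 0, 0, 0, 42], [0, -0.9, -0.83, 0, 0, 0, 42], [0, -1.2, -1.1, 0, 0, 0, 42], [0, -1.4, -1.3, 0, 0, 0, 42]],
  ],
)

```text
t: 19.1
tcp_pos: [0.5485, -0.0405, 0.0173]
tool_rot: [0.698, 0.111, -0.698, 0.111]
force: [-0.7, -2.2, -3.3]
finger_gap: 0.578
```

```bash
python3 - <<'E'
from h import *
d=snap("scene","s3"); crop(d,"pics/s18.png",120,130,330,300,3.8)
d=snap("top","t18"); crop(d,"pics/t18.png",130,90,300,250,4)
plan([((.5509,-.0343,.0173),-72)])
E
```

```text
t 19.20 tcp [ 0.5489 -0.0399  0.0174] yaw -72.0 tilt [ 0.001  0.001 -1.   ] q [-0.28  0.76  1.76  0.    0.61  0.98] F [ 1.2  2.3 -3.9] gap 49.2mm
ROW -> [ 0.5509 -0.0343  0.0173] -72 : [0.0, -0.19, -0.15] [0.01, -0.02, 0.0] rows>=0.1
```

View pics/s18.png

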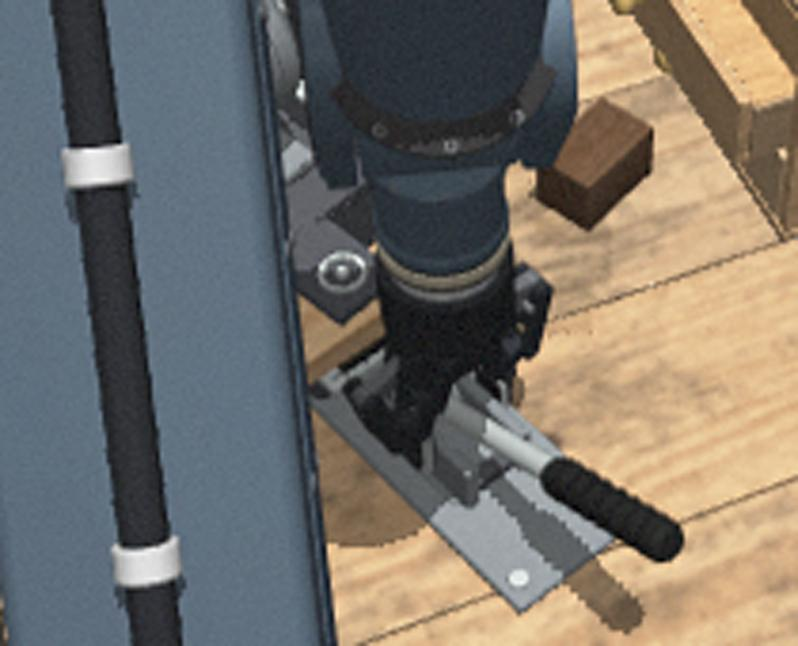

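View pics/t18.png

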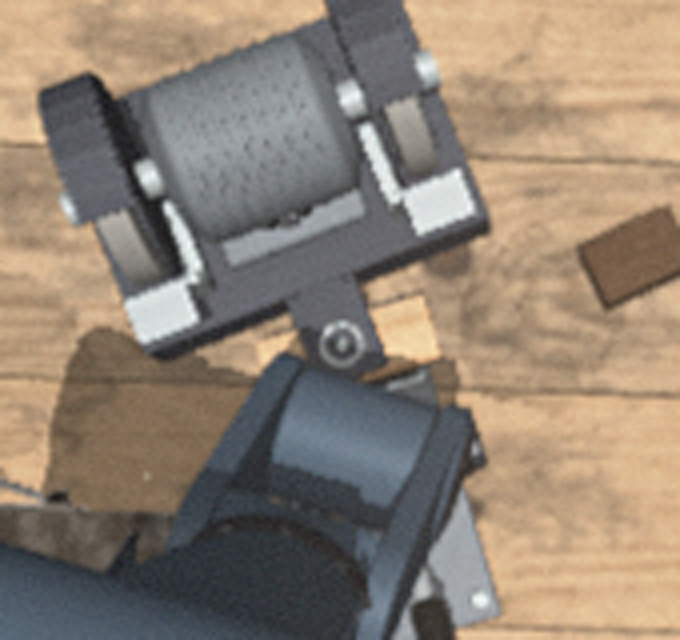

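Emit:
carry_out(
  commands=[
    [[0, -0.1, -0.08, 0, 0, 0, 42], [0.03, -0.19, -0.15, 0, 0, 0, 42], [0.06, -0.22, -0.17, 0, 0, 0, 42], [0.08, -0.22, -0.17, 0, 0, 0, 42], [0.08, -0.22, -0.17, 0, 0, 0, 42]],
  ],
)

```text
t: 19.7
tcp_pos: [0.5503, -0.0363, 0.0173]
tool_rot: [0.698, 0.11, -0.698, 0.111]
force: [-4.5, -6.4, 11.2]
finger_gap: 0.577
```

```bash
python3 - <<'E'
from h import *
d=snap("scene","s3"); crop(d,"pics/s18.png",180,150,330,280,5)
d=snap("top","t18"); crop(d,"pics/t19.png",180,130,280,250,5)
plan([((.5509,-.0343,.0173),-72)])
def pr(q,z,n,ox=180,oy=130):
    for x,y in q: print(n,bp(d,x/5+ox-.4,y/5+oy-.4,z)[:2].round(4))
E
```

```text
t 19.80 tcp [ 0.5503 -0.0363  0.0173] yaw -72.0 tilt [ 0.    -0.002 -1.   ] q [-0.27  0.76  1.76 -0.    0.62  0.99] F [-4.4 -5.2 11.2] gap 49.1mm
ROW -> [ 0.5509 -0.0343  0.0173] -72 : [-0.0, -0.07, -0.05] [0.0, 0.0, -0.02] rows>=0.0
```

View pics/t19.png

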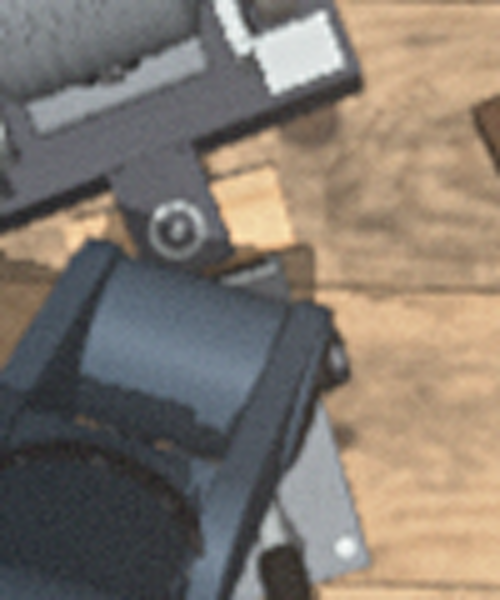

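View pics/s18.png

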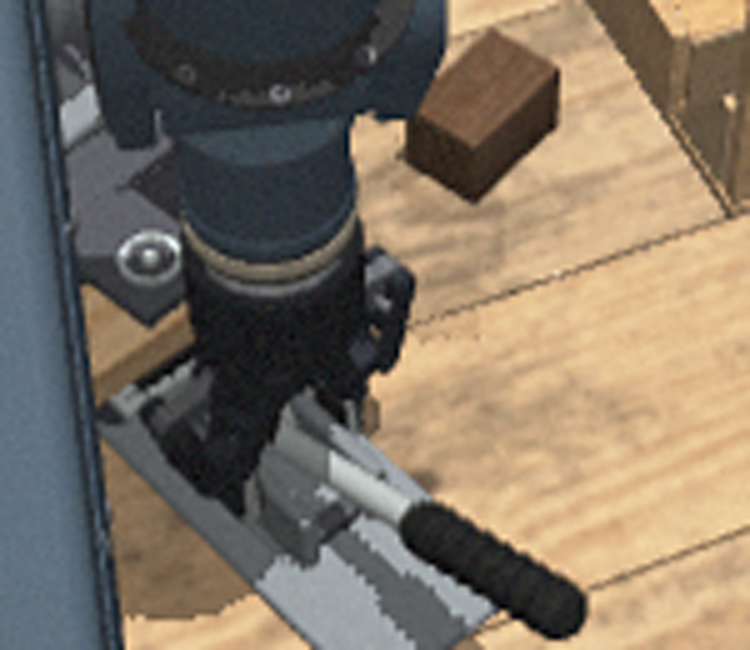

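Emit:
carry_out(
  commands=[
    [[-0.06, 0, 0, 0, 0, 0, 46], [-0.1, 0, 0, 0, 0, 0, 52], [-0.1, 0, 0, 0, 0, 0, 62], [-0.1, 0, 0, 0, 0, 0, 76], [-0.1, 0, 0, 0, 0, 0, 80]],
  ],
)

```text
t: 20.3
tcp_pos: [0.5506, -0.0345, 0.0177]
tool_rot: [0.699, 0.111, -0.698, 0.111]
force: [-0.2, 0.5, 0.3]
finger_gap: 0.938
```

Emit:
carry_out(
  commands=[
    [[-0.5, 0, 0, 0, 0, 0, 80], [-1.5, 0, 0, 0, 0, 0, 80], [-3, 0, 0, 0, 0, 0, 80], [-4.6, 0, 0, 0, 0, 0, 80], [-6, 0, 0, 0, 0, 0, 80]],
  ],
)

```text
t: 20.8
tcp_pos: [0.5505, -0.0346, 0.1703]
tool_rot: [0.699, 0.11, -0.698, 0.111]
force: [1.1, -0.8, 1.3]
finger_gap: 0.937
```

```bash
python3 - <<'E'
from h import *
plan([((.416,-.080,.165),-72),((.416,-.080,.125),-72)])
E
```

```text
t 20.80 tcp [ 0.5505 -0.0346  0.1703] yaw -72.0 tilt [ 0.001 -0.    -1.   ] q [-0.27  0.51  1.68  0.    0.95  0.99] F [ 1.1 -0.8  1.3] gap 80.1mm
ROW -> [ 0.416 -0.08   0.165] -72 : [0.21, 0.06, 5.68] [-0.0, -0.01, -0.01] rows>=2.8
ROW -> [ 0.416 -0.08   0.125] -72 : [1.6, 0.0, -0.0] [0.0, 0.0, 0.0] rows>=0.8
```

Emit:
carry_out(
  commands=[
    [[0, 0, 1.2, 0, 0, 0, 40], [0, 0, 2.4, 0, 0, 0, 0], [0, 0, 3.6, 0, 0, 0, 0], [0.1, 0, 4.8, 0, 0, 0, 0], [0.2, 0, 5.6, 0, 0, 0, 0]],
  ],
)

```text
t: 21.3
tcp_pos: [0.4152, -0.0778, 0.1634]
tool_rot: [-0.698, -0.111, 0.699, -0.11]
force: [0.3, 0.4, 0.6]
finger_gap: 0.077
```

```bash
python3 - <<'E'
from h import *
d=snap("scene","s3"); crop(d,"pics/s20.png",180,150,330,280,5)
d=snap("top","t20"); crop(d,"pics/t20.png",170,120,300,250,5)
plan([((.416,-.080,.125),-72)])
E
```

```text
t 21.40 tcp [ 0.4142 -0.0774  0.163 ] yaw -72.1 tilt [-0.003  0.001 -1.   ] q [-0.45  0.38  1.99 -0.    0.77  0.81] F [-0.1  0.4  0.5] gap 0.1mm
ROW -> [ 0.416 -0.08   0.125] -72 : [1.52, 0.12, -0.04] [-0.02, 0.03, 0.02] rows>=0.8
```

View pics/t20.png

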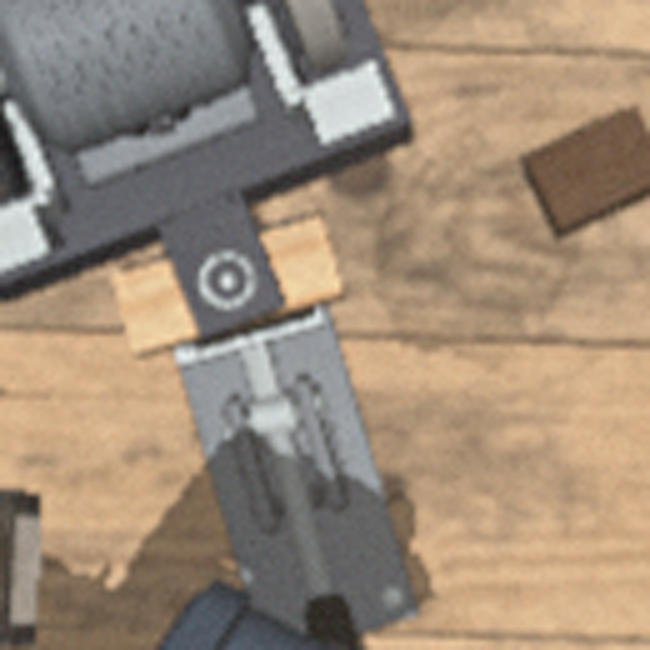

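View pics/s20.png

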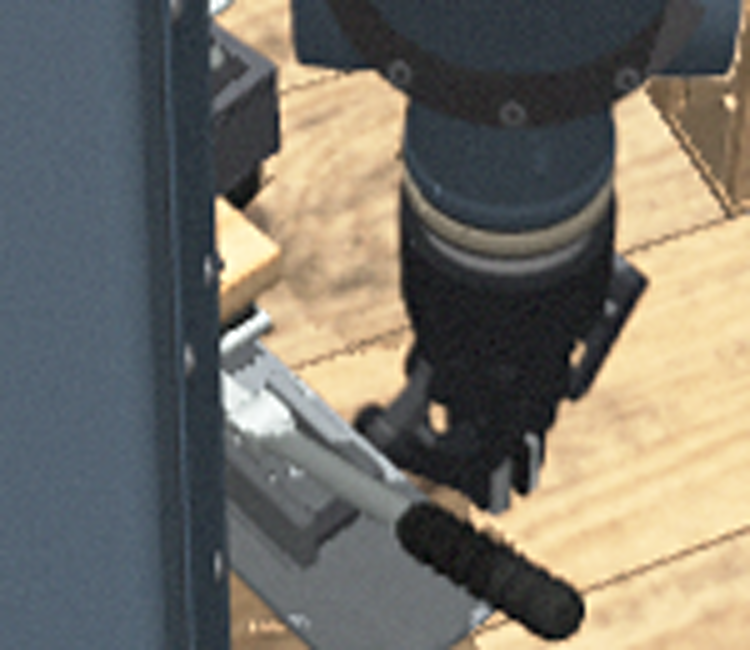

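```bash
python3 - <<'E'
from h import *
d=pickle.load(open("t20.pkl","rb"))
f=lambda x,y,z:bp(d,x/5+170-.4,y/5+120-.4,z)[:2]
a,b=f(182,357,.042),f(327,312,.042); print(a,b,np.linalg.norm(a-b)); n=(a-b)/np.linalg.norm(a-b); xd=np.array([n[1],-n[0]]); print("yaw",np.degrees(np.arctan2(xd[1],xd[0])),"saddle",(a+b)/2+.028*xd)
c,e=f(330,315,.008),f(415,612,.008); print("right edge yaw",np.degrees(np.arctan2(*(c-e)[::-1])))
print("ring",f(228,280,.092))
P=np.array([f(115,268,.07),f(320,212,.07),f(342,288,.07),f(137,355,.07)]);print("packer",P.mean(0),P)
print("handle near", f(320,590,.075))
E
```

```text
[0.60327557 0.02231883] [ 0.63067628 -0.05755585] 0.08444385233294789
yaw 18.934336993822306 saddle [ 0.64346088 -0.00853295]
right edge yaw 17.51890129099488
ring [ 0.64025253 -0.00728785]
packer [ 0.64292588 -0.00528156] [[ 0.64816887  0.05680974]
 [ 0.68214204 -0.05397154]
 [ 0.64059532 -0.06720632]
 [ 0.60079728  0.04324189]]
handle near [ 0.47531325 -0.06035766]
```

```bash
python3 - <<'E'
from h import *
d=pickle.load(open("s3.pkl","rb"))
for P in([.4185,-.0803,.1],[.4185,-.0803,.1125],[.414,-.0774,.163]):
  p=pj(d,P);print((p[0]-180)*5,(p[1]-150)*5)
E
```

```text
498.2023727441239 570.100835890157
498.741472245961 553.517195797024
499.06209186019737 494.56783976341046
```

```bash
python3 - <<'E'
from h import *
plan([((.4195,-.080,.118),-72),((.4165,-.081,.10),-72),((.411,-.0828,.075),-72),((.407,-.084,.056),-72),((.407,-.084,.046),-72)])
E
```

```text
t 21.40 tcp [ 0.4142 -0.0774  0.163 ] yaw -72.1 tilt [-0.003  0.001 -1.   ] q [-0.45  0.38  1.99 -0.    0.77  0.81] F [-0.1  0.4  0.5] gap 0.1mm
ROW -> [ 0.4195 -0.08    0.118 ] -72 : [1.8, 0.17, -0.17] [-0.02, 0.03, 0.02] rows>=0.9
ROW -> [ 0.4165 -0.081   0.1   ] -72 : [0.72, 0.0, 0.13] [0.0, 0.0, 0.0] rows>=0.4
ROW -> [ 0.411  -0.0828  0.075 ] -72 : [1.0, 0.0, 0.23] [0.0, 0.0, 0.0] rows>=0.5
ROW -> [ 0.407 -0.084  0.056] -72 : [0.76, -0.0, 0.17] [0.0, 0.0, 0.0] rows>=0.4
ROW -> [ 0.407 -0.084  0.046] -72 : [0.4, 0.0, -0.0] [0.0, 0.0, 0.0] rows>=0.2
```

Emit:
carry_out(
  commands=[
    [[0.5, 0.1, -0.1, 0, 0, 0, 0], [1.0, 0.15, -0.15, 0, 0, 0, 0], [1.5, 0.15, -0.15, 0, 0, 0, 0], [1.75, 0.15, -0.15, 0, 0, 0, 0], [1.75, 0.15, -0.15, 0, 0, 0, 0]],
  ],
)

```text
t: 21.9
tcp_pos: [0.4224, -0.0801, 0.1186]
tool_rot: [-0.698, -0.111, 0.699, -0.11]
force: [-0.1, 0.9, 0.1]
finger_gap: -0.003
```

Emit:
carry_out(
  commands=[
    [[0.15, 0, 0.02, 0, 0, 0, 0], [0.3, 0, 0.05, 0, 0, 0, 0], [0.45, 0, 0.08, 0, 0, 0, 0], [0.6, 0, 0.11, 0, 0, 0, 0], [0.72, 0, 0.13, 0, 0, 0, 0]],
  ],
)

```text
t: 22.4
tcp_pos: [0.4188, -0.0814, 0.1008]
tool_rot: [0.698, 0.11, -0.698, 0.111]
force: [-1.3, -0.5, 2.9]
finger_gap: -0.001
```

```bash
python3 - <<'E'
from h import *
d=snap("scene","s3"); crop(d,"pics/s21.png",180,150,330,280,5)
plan([((.411,-.0828,.075),-72),((.407,-.084,.056),-72),((.407,-.084,.046),-72)])
E
```

```text
t 22.45 tcp [ 0.4186 -0.0814  0.1004] yaw -72.0 tilt [-0.001  0.    -1.   ] q [-0.46  0.51  2.04 -0.    0.59  0.8 ] F [-0.1 -1.   2.1] gap -0.2mm
ROW -> [ 0.411  -0.0828  0.075 ] -72 : [1.02, -0.04, 0.31] [-0.0, 0.01, 0.0] rows>=0.5
ROW -> [ 0.407 -0.084  0.056] -72 : [0.76, -0.0, 0.17] [0.0, 0.0, 0.0] rows>=0.4
ROW -> [ 0.407 -0.084  0.046] -72 : [0.4, 0.0, -0.0] [0.0, 0.0, 0.0] rows>=0.2
```

View pics/s21.png

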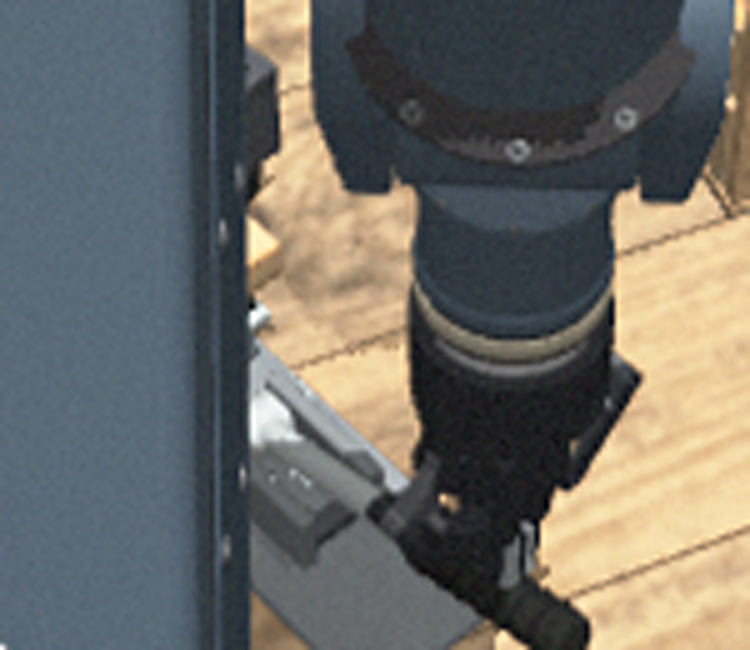

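Emit:
carry_out(
  commands=[
    [[0.2, 0, 0.05, 0, 0, 0, 0], [0.4, 0, 0.1, 0, 0, 0, 0], [0.6, 0, 0.15, 0, 0, 0, 0], [0.8, 0, 0.2, 0, 0, 0, 0], [1.0, 0, 0.24, 0, 0, 0, 0]],
  ],
)

```text
t: 22.95
tcp_pos: [0.4126, -0.0835, 0.0765]
tool_rot: [-0.698, -0.111, 0.699, -0.111]
force: [-3.4, -2.9, 14.6]
finger_gap: 0.003
```

Emit:
carry_out(
  commands=[
    [[0.15, 0, 0.03, 0, 0, 0, 0], [0.3, 0, 0.06, 0, 0, 0, 0], [0.45, 0, 0.1, 0, 0, 0, 0], [0.6, 0, 0.13, 0, 0, 0, 0], [0.76, 0, 0.15, 0, 0, 0, 0]],
  ],
)

```text
t: 23.45
tcp_pos: [0.4093, -0.0846, 0.0575]
tool_rot: [0.698, 0.11, -0.698, 0.111]
force: [-2.2, -1.6, 12.6]
finger_gap: 0.0
```

```bash
python3 - <<'E'
from h import *
d=snap("top","t22"); crop(d,"pics/t22.png",130,70,300,250,3.3)
plan([((.407,-.084,.046),-72)])
E
```

```text
t 23.50 tcp [ 0.4093 -0.0846  0.057 ] yaw -72.0 tilt [-0. -0. -1.] q [-0.47  0.61  2.09 -0.    0.45  0.78] F [-1.8 -1.7 12.6] gap 0.1mm
ROW -> [ 0.407 -0.084  0.046] -72 : [0.44, -0.05, 0.08] [-0.0, 0.0, -0.0] rows>=0.2
```

View pics/t22.png

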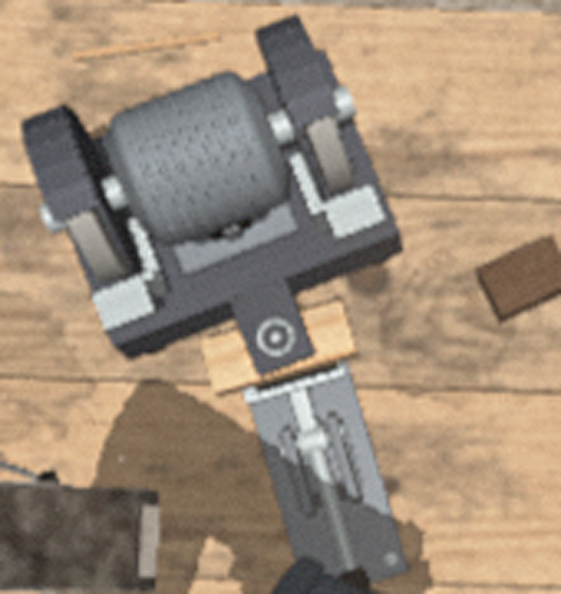

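Emit:
carry_out(
  commands=[
    [[0.06, 0, 0.01, 0, 0, 0, 0], [0.12, 0, 0.02, 0, 0, 0, 0], [0.18, 0, 0.02, 0, 0, 0, 0], [0.18, 0, 0.02, 0, 0, 0, 0], [0.18, 0, 0.02, 0, 0, 0, 0]],
  ],
)

```text
t: 24.0
tcp_pos: [0.4091, -0.0847, 0.0549]
tool_rot: [0.699, 0.11, -0.698, 0.111]
force: [-4.0, -0.4, 36.7]
finger_gap: 0.002
```

Emit:
carry_out(
  commands=[
    [[0.06, 0, 0, 0, 0, 0, 0], [0.1, 0, 0, 0, 0, 0, 0], [0.1, 0, 0, 0, 0, 0, 0], [0.1, 0, 0, 0, 0, 0, 0], [0.1, 0, 0, 0, 0, 0, 0]],
  ],
)

```text
t: 24.5
tcp_pos: [0.409, -0.0847, 0.0536]
tool_rot: [0.699, 0.11, -0.698, 0.112]
force: [-5.9, -0.1, 52.5]
finger_gap: -0.002
```

```bash
python3 - <<'E'
from h import *
state()
E
```

```text
t 24.50 tcp [ 0.409  -0.0847  0.0536] yaw -72.0 tilt [ 0.003 -0.002 -1.   ] q [-0.47  0.62  2.09 -0.    0.43  0.78] F [-5.9 -0.1 52.5] gap -0.2mm
```

Emit:
carry_out(
  commands=[
    [[-0.05, 0, 0, 0, 0, 0, 0], [-0.1, 0, 0, 0, 0, 0, 0], [-0.14, 0, 0, 0, 0, 0, 0], [-0.14, 0, 0, 0, 0, 0, 0], [-0.14, 0, 0, 0, 0, 0, 0]],
  ],
)

```text
t: 25.0
tcp_pos: [0.4091, -0.0847, 0.0554]
tool_rot: [0.699, 0.11, -0.698, 0.111]
force: [-3.3, -0.1, 29.9]
finger_gap: -0.002
```

```bash
python3 - <<'E'
from h import *
d=snap("top","t23"); crop(d,"pics/t23.png",130,70,290,250,3.3)
d=snap("scene","s23"); cv2.imwrite("pics/s23.png",d["image"][:,:,::-1])
state()
E
```

```text
t 25.10 tcp [ 0.4091 -0.0846  0.0554] yaw -72.0 tilt [ 0.002 -0.001 -1.   ] q [-0.47  0.61  2.09 -0.    0.44  0.78] F [-4.2 -0.1 30.3] gap 0.1mm
```

View pics/t23.png

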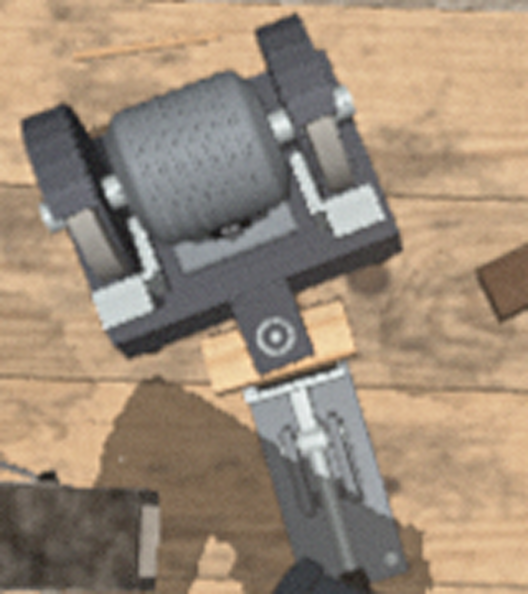

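View pics/s23.png

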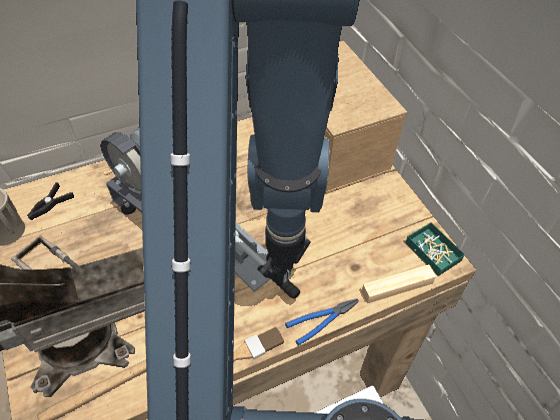

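```bash
python3 - <<'E'
from h import *
d=pickle.load(open("t23.pkl","rb"))
f=lambda x,y,z:bp(d,x/3.3+130-.35,y/3.3+70-.35,z)[:2]
a,b=f(246,400,.064),f(346,368,.064);n=(a-b)/np.linalg.norm(a-b); xd=np.array([n[1],-n[0]])
print("saddle",(a+b)/2+.028*xd,np.linalg.norm(a-b)); print("ring z.108",f(276,337,.108),"z.092",f(276,337,.092))
P=np.array([f(202,345,.092),f(348,298,.092),f(357,350,.092),f(217,395,.092)]);print("packer",P.mean(0))
r=pj(d,[.639+.005,-.006+.002,.108]);print("expect ring px",(r[0]-130)*3.3,(r[1]-70)*3.3)
E
```

```text
saddle [ 0.64211461 -0.00722818] 0.08699435363204398
ring z.108 [ 0.64812753 -0.00364001] z.092 [ 0.65045756 -0.00183706]
packer [ 0.64243697 -0.00625954]
expect ring px 275.1307672898336 340.95653151481804
```

```bash
python3 - <<'E'
from h import *
from station import manip
state(); print(manip.sign_off())
E
```

```text
t 25.10 tcp [ 0.4091 -0.0846  0.0554] yaw -72.0 tilt [ 0.002 -0.001 -1.   ] q [-0.47  0.61  2.09 -0.    0.44  0.78] F [-4.2 -0.1 30.3] gap 0.1mm
the job is handed in; nothing more can be done
None
```

The grinder's front is jacked up and the job is handed in at 25 s, with the shut fingers holding the handle down on its stop. I placed the pad and then the offcut on the saddle, slid the jack under the lug by its side plates, let go, and pressed the handle right down.

**Placing:** On my picture measurements, the pad and offcut each sat within about 5 mm of the saddle's centre. With the handle up, the saddle was about 4 mm from straight below the ring.

**Lift:** At the end the saddle is about 7 mm from below the ring. In the top view the ring has moved to where a full lift should put it (within about 4 pixels in the enlarged view). I did not see the front feet directly: the arm hid them in the scene view. That they are clear is inferred from the ring and from the handle being on its stop.

**Hold:** The fingers press with a steady 30 N. On reaching the stop the push briefly rose to 52 N, below the 120 N wrist limit, and I backed it off.

**Bystanders:** The grinder moved only as the lift itself moves it, and neither the screw tray nor the dark block looks disturbed.

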